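# Heft and sort clock weights

## Robot

A 6-joint arm with a two-finger parallel gripper is mounted at the origin on the work surface. World frame = base frame: x ahead of the robot, y to its left, z up, the work surface at z = 0. Lengths are in m, angles in rad, forces in N, time in s.
With the tool pointing down it reaches from about 0.425 to 0.95 m from the base axis. Payload 3.5 kg.
Tool frame: the origin (TCP) lies at the very end of the fingers, on their centre line; the grasp point (between the pads) lies 19 mm behind it; z points along the fingers, y is the line along which they close (so a half turn about z gives the same grasp; the last joint's range is limited). The gripper opens to 85 mm and grips with 20 to 120 N. Pads are 22 mm wide; open, the fingers measure 114 mm over their backs; the gripper's body (76 mm by 85 mm) begins 54 mm behind the grasp point. The pads swing forward as they close: fully open they stand 13 mm farther back than shut.
Start: joints at [-1.454, 0.286, 1.577, -0, 1.279, -0.15], TCP at [0.178, -0.651, 0.197] pointing down, gripper open.
Joint ranges: [-2.77, 2.77], [-0.9, 2.22], [0.21, 2.48], [-1.53, 4.67], [0.24, 2.81], [-2.84, 2.84]. Speed limits (rad/s): [2.79, 2.79, 3.14, 3.14, 3.14, 3.14].

## Interface

Orientations are given as a unit quaternion [x, y, z, w].
In Python, from plant import ctrl gives the robot as it stands.
- The arm moves only by the tool carry_out, never from a script. Its argument "deltas" is one flat list of numbers, 6 for each row, row after row: the shift along the tool's x, y, z in m, then the turn, a rotation vector about the tool's x, y, z in rad. A call has 1 to 5 rows; each row is the pose to reach, as a shift and turn from the pose commanded when the call began, along the tool's axes at that moment; what a row does not reach only later rows make up. A row lasts 1/8 s, in which the tool goes at most 62.5 mm and 10.7 degrees, less where a joint would pass 70% of its speed; a pose out of reach is approached as far as the arm can. A call with a gripper value outside its range is refused whole. "grip" is the opening in per cent of the stroke, from 0 (shut) to 100 (fully open), set as the call begins (left out, the last holds). The fingers move at their own pace and stop on an object; "grip_force" is the grip in N (left out, the last holds). Time passes only in rows, so rows that repeat a pose let the fingers close. It gives the time, the measured TCP pose, the force, the opening and the grip force at its end, in the units of the state.
- ctrl.get_state(): the state, without advancing time (a new reading comes with each control period).
- ctrl.read_camera(name): name is "side" or "top" or "wrist"; returns (picture, depth): 480x640x3 uint8, red, green, blue; 480x640 float32, m along the optical axis (not along the pixel's ray), 0 where there is no reading.
- ctrl.camera_model(name): a dict with "intrinsics" (3x3 intrinsics, pixels), "extrinsics" (4x4, takes a point from world to camera coordinates); the wrist camera has in their place "hand_eye" (4x4, takes a point from camera to tool coordinates, whose origin is the TCP and whose axes are the flange's). Camera axes: x right, y down, z forward; pixel columns grow to the right and rows downward; lengths in m; the calibration is good to about 2 mm. The wrist camera is an equidistant fisheye: a pixel r from the principal point sees the ray r / f radians off the axis. A picture is of the moment at which its call begins: read the wrist's pose just before it. camera_model takes no time and is no camera call.
- ctrl.sign_off(): hands the job in; it is judged then, once.
Trained networks look in the newest picture that a camera, given by its name, has taken for a name from the list of things; names that differ only in an ending like _2 or _b are one class to them, and where a whole thing is asked for, a point or a joint stands for the part that bears it (a point fixed in the world has none). Each returns a list of dicts, best first, with "score" (0 to 1); they miss things now and then, are a little off and sometimes report something else, mostly with a low value. They report only what shows in the picture. A call takes as long as a camera call. They do not tell look-alikes from the thing itself.
- ctrl.find_in(camera, query): "uv" ([column, row] in pixels, amid what is visible of it).
The state is a dict: "time": time; "qpos": joint angles; "dq": joint speeds; "joint_efforts": joint torques, N m; "eef_pos": TCP position; "tcp_rot": TCP orientation; "contact_force": force on the tool from outside, world axes, zero at the start; "wrist_torque": the same for the moment, N m; "opening": opening from 0.0 (shut) to 1.0 (fully open); "finger_force": force on a finger pad.
Only numpy, scipy, OpenCV 4.12 (cv2) and the standard library are available. Lean on these libraries where they do the work, as an engineer would, in place of code of your own. Each camera call takes 0.05 s, during which the arm holds its last target. There are 200 camera calls.

## Task

Pull the bench cabinet's drawer right out, then heft each of the three look-alike brass clock weights to tell what it is: stand the solid ones in the green-lined bay of the drawer and the shot-filled ones in the red-lined bay, and stand the hollow empty ones in the blue tub. Set every weight down upright and gently, without dropping or toppling any. When all three are put away push the drawer fully home with the weights still standing, and leave the jar and the oil bottle where they stand.

Things in the scene. Friction and masses are not known exactly. Their poses are not given: they have to be found in the camera images.
- weight_a: one of three identical-looking brass clock weights: upright cylinder 40 mm across, 72 mm tall, small steel hook eye on top up to 92 mm. Origin: centre of its underside, z up. Solid brass (0.67 to 0.81 kg), shot-filled (0.40 to 0.50 kg) or hollow (0.15 to 0.20 kg): not to be seen, any mix (at most two of a kind), drawn anew each run whatever the name. Starts standing on the bench
- weight_b: as weight_a
- weight_c: as weight_a
- drawer (a joint): how far the drawer of the low dark wooden bench cabinet stands out, in m: 0 fully home, 0.17 right out at its stop. Starts a little ajar, slides with about 2 N friction, stays where left. The fixed cabinet is 280 mm wide, 142 mm tall, 18 mm free above a standing weight in the drawer; on its top, 130 mm or more behind its front face, stands a brass movement 100 mm tall
- drawer_pull (a point): middle of the drawer's brass bar pull: level round bar 11 mm thick, 100 mm long, 85 mm above the bench, its axis 35 mm before the drawer front (29 mm free behind it; 8 mm posts 42 mm either side of this point). x points into the cabinet (the drawer opens along -x), y along the bar to the left, z up. The drawer front is 18 mm thick, 274 mm wide, its top edge 129 mm above the bench
- drawer_box: the wooden drawer: front with bar pull, and pan with two bays side by side (see drawer_pull, green_bay, red_bay). Origin at bench height, in the middle of the inner side of the drawer front; x into the cabinet, z up
- green_bay (a point): centre of the green-lined floor of the left bay (seen from the robot), 20 mm above the bench; axes as drawer_pull, from which it lies 125.5 mm along +x, 59.5 mm along +y, 65 mm down. Clear floor 145 mm along x, 111 mm along y; side walls, divider and rear wall 32 mm tall above it. With the drawer right out the bay stands wholly clear of the cabinet
- red_bay (a point): the same for the red-lined right bay: as green_bay, but 59.5 mm along -y from drawer_pull
- tub: open blue plastic tub, fixed: 135 mm along its x, 165 mm along its y, 55 mm tall, walls and floor 5 mm; origin under its centre, on the bench
- tub_in (a point): centre of the inner floor of the blue tub, 5 mm above the bench; clear floor 125 mm along x, 155 mm along y
- basket: open white basket of the tub's size, with old clock wheels in it; fixed; nothing belongs in it. Origin under its centre
- jar: glass jar with red lid, 64 mm across, 85 mm tall; loose, leave alone. Origin: centre of its underside
- oil: small amber oil bottle with red cap, 32 mm across, 75 mm tall; loose, leave alone. Origin: centre of its underside
Things that resemble listed ones, but are neither listed nor needed, are in the scene too. What is shaped like the weight_c but black is not meant. What is shaped like the weight_a but pink is not meant.

How it is judged:
On the way, in this order (a step that is already met when the one before it is completed fails the run):
1. the drawer is pulled right out (value of joint drawer above 0.155 m), for 0.1 s.
2. with the drawer still out, every weight stands released in its proper place (value of joint drawer above 0.1 m and angle between each of weight_a, weight_b, weight_c's own z axis and vertical below 0.15 rad and linear speed of each of weight_a, weight_b, weight_c below 0.03 m/s and contact force between the fingers and weight_a below 0.1 N and ((x of weight_a in the frame of green_bay between -0.058 and 0.058 m and y of weight_a in the frame of green_bay between -0.045 and 0.045 m and contact force between weight_a and drawer_box above 5.7 N) or (x of weight_a in the frame of red_bay between -0.058 and 0.058 m and y of weight_a in the frame of red_bay between -0.045 and 0.045 m and contact force between weight_a and drawer_box between 2.9 and 5.7 N) or (x of weight_a in the frame of tub_in between -0.05 and 0.05 m and y of weight_a in the frame of tub_in between -0.065 and 0.065 m and contact force between weight_a and tub between 0.5 and 2.9 N)) and contact force between the fingers and weight_b below 0.1 N and ((x of weight_b in the frame of green_bay between -0.058 and 0.058 m and y of weight_b in the frame of green_bay between -0.045 and 0.045 m and contact force between weight_b and drawer_box above 5.7 N) or (x of weight_b in the frame of red_bay between -0.058 and 0.058 m and y of weight_b in the frame of red_bay between -0.045 and 0.045 m and contact force between weight_b and drawer_box between 2.9 and 5.7 N) or (x of weight_b in the frame of tub_in between -0.05 and 0.05 m and y of weight_b in the frame of tub_in between -0.065 and 0.065 m and contact force between weight_b and tub between 0.5 and 2.9 N)) and contact force between the fingers and weight_c below 0.1 N and ((x of weight_c in the frame of green_bay between -0.058 and 0.058 m and y of weight_c in the frame of green_bay between -0.045 and 0.045 m and contact force between weight_c and drawer_box above 5.7 N) or (x of weight_c in the frame of red_bay between -0.058 and 0.058 m and y of weight_c in the frame of red_bay between -0.045 and 0.045 m and contact force between weight_c and drawer_box between 2.9 and 5.7 N) or (x of weight_c in the frame of tub_in between -0.05 and 0.05 m and y of weight_c in the frame of tub_in between -0.065 and 0.065 m and contact force between weight_c and tub between 0.5 and 2.9 N))), for 0.2 s.
3. the drawer is pushed fully home (value of joint drawer below 0.006 m), for 0.2 s.
At the end, for the whole second after the job is handed in: The drawer is home (within 6 mm); every weight stands upright (0.15 rad), released and at rest in its place: solid (resting with over 5.7 N) in the green bay, shot-filled (2.9 to 5.7 N) in the red bay, hollow (under 2.9 N) in the blue tub (value of joint drawer below 0.006 m and angle between each of weight_a, weight_b, weight_c's own z axis and vertical below 0.15 rad and linear speed of each of weight_a, weight_b, weight_c below 0.03 m/s and contact force between the fingers and weight_a below 0.1 N and ((x of weight_a in the frame of green_bay between -0.058 and 0.058 m and y of weight_a in the frame of green_bay between -0.045 and 0.045 m and contact force between weight_a and drawer_box above 5.7 N) or (x of weight_a in the frame of red_bay between -0.058 and 0.058 m and y of weight_a in the frame of red_bay between -0.045 and 0.045 m and contact force between weight_a and drawer_box between 2.9 and 5.7 N) or (x of weight_a in the frame of tub_in between -0.05 and 0.05 m and y of weight_a in the frame of tub_in between -0.065 and 0.065 m and contact force between weight_a and tub between 0.5 and 2.9 N)) and contact force between the fingers and weight_b below 0.1 N and ((x of weight_b in the frame of green_bay between -0.058 and 0.058 m and y of weight_b in the frame of green_bay between -0.045 and 0.045 m and contact force between weight_b and drawer_box above 5.7 N) or (x of weight_b in the frame of red_bay between -0.058 and 0.058 m and y of weight_b in the frame of red_bay between -0.045 and 0.045 m and contact force between weight_b and drawer_box between 2.9 and 5.7 N) or (x of weight_b in the frame of tub_in between -0.05 and 0.05 m and y of weight_b in the frame of tub_in between -0.065 and 0.065 m and contact force between weight_b and tub between 0.5 and 2.9 N)) and contact force between the fingers and weight_c below 0.1 N and ((x of weight_c in the frame of green_bay between -0.058 and 0.058 m and y of weight_c in the frame of green_bay between -0.045 and 0.045 m and contact force between weight_c and drawer_box above 5.7 N) or (x of weight_c in the frame of red_bay between -0.058 and 0.058 m and y of weight_c in the frame of red_bay between -0.045 and 0.045 m and contact force between weight_c and drawer_box between 2.9 and 5.7 N) or (x of weight_c in the frame of tub_in between -0.05 and 0.05 m and y of weight_c in the frame of tub_in between -0.065 and 0.065 m and contact force between weight_c and tub between 0.5 and 2.9 N))); the robot touches nothing.
It fails at once if a weight is toppled (tilted beyond 1.2 rad) (angle between any of weight_a, weight_b, weight_c's own z axis and vertical above 1.2 rad).
It fails at once if a weight is dropped or slammed down (over 80 N on the drawer or tub) (contact force between any of weight_a, weight_b, weight_c and drawer_box above 80 N or contact force between any of weight_a, weight_b, weight_c and tub above 80 N).
It fails at once if the jar or the oil bottle is shifted by more than 30 mm (distance of any of jar, oil from where it was at the start of the episode above 0.03 m).
It also fails if it takes over 72 s, if anything falls off the work surface, if the arm or the gripper's body presses on something with over 40 N, if the wrist force passes 120 N, or if a joint passes its speed limit or range.

## Working session

There is one attempt and no reset: what is moved stays moved. The work goes in short steps, Python scripts to look and compute and a tool call to move; the robot and the scene stay as the last step left them, time stands still between calls to the robot, and variables do not carry over. Pictures are saved under pics/ and viewed, at most 10 in all, crops included, and the job is handed in when it is done.

Besides the shell and the picture viewer there is one more tool, called after "Call:" in YAML: its name, and indented under it one key for each argument. carry_out: Moves the arm, as the interface text tells. Its arguments: {"type":"object","properties":{"deltas":{"type":"array"},"grip":{"type":"number"},"grip_force":{"type":"number"}},"required":["deltas"]}

```bash
mkdir -p pics
cat > h.py <<'E'
import numpy as np, cv2
from plant import ctrl
from scipy.spatial.transform import Rotation as R
def world(cam, uv, depth, r=2):
    m=ctrl.camera_model(cam); K=np.array(m["intrinsics"]); E=np.array(m["extrinsics"])
    u,v=int(round(uv[0])),int(round(uv[1])); d=depth[max(0,v-r):v+r+1,max(0,u-r):u+r+1]; d=d[d>0]
    if len(d)==0: return None
    z=np.median(d); p=np.linalg.inv(K)@[uv[0],uv[1],1]*z
    return (np.linalg.inv(E)@np.r_[p,1])[:3]
def cloud(cam, depth):
    m=ctrl.camera_model(cam); K=np.array(m["intrinsics"]); E=np.linalg.inv(np.array(m["extrinsics"]))
    v,u=np.mgrid[:480,:640]; p=np.stack([(u-K[0,2])/K[0,0]*depth,(v-K[1,2])/K[1,1]*depth,depth],-1)
    return p@E[:3,:3].T+E[:3,3]
def save(img,n): cv2.imwrite(f"pics/{n}.png",cv2.cvtColor(img,cv2.COLOR_RGB2BGR))
E
cat > a.py <<'E'
from h import *
np.set_printoptions(precision=3,suppress=True)
for c in ["top","side"]:
    im,d=ctrl.read_camera(c); save(im,c+"0"); np.savez(c+"0.npz",im=im,d=d)
    for q in ["weight_a","drawer_pull","tub","basket","jar","oil","green_bay","red_bay"]:
        for r in ctrl.find_in(c,q)[:6]:
            if r["score"]>.2: print(c,q,round(r["score"],2),np.round(r["uv"]),world(c,r["uv"],d))
s=ctrl.get_state(); print(s["time"],s["eef_pos"],s["tcp_rot"],s["contact_force"],s["opening"])
E
python3 a.py
```

```text
top weight_a 0.78 [439. 246.] [ 0.531 -0.272  0.072]
top weight_a 0.63 [308. 292.] [0.44  0.016 0.078]
top weight_a 0.55 [404. 256.] [ 0.511 -0.195  0.075]
top drawer_pull 0.62 [191. 229.] [0.573 0.256 0.127]
top tub 0.88 [336. 190.] [ 0.685 -0.053  0.004]
top tub 0.66 [404. 257.] [ 0.51  -0.194  0.075]
top tub 0.43 [191. 227.] [0.6   0.288 0.021]
top oil 0.65 [448. 281.] [ 0.457 -0.288  0.061]
top green_bay 0.74 [188. 226.] [0.602 0.295 0.02 ]
top red_bay 0.8 [191. 227.] [0.601 0.289 0.021]
side weight_a 0.9 [296. 296.] [ 0.502 -0.108  0.058]
side weight_a 0.85 [328. 335.] [ 0.503 -0.221  0.062]
side weight_a 0.75 [364. 356.] [ 0.528 -0.296  0.07 ]
side weight_a 0.69 [243. 278.] [ 0.436 -0.004  0.056]
side weight_a 0.58 [280. 257.] [0.526 0.    0.066]
side drawer_pull 0.69 [256. 190.] [0.561 0.167 0.128]
side tub 0.97 [351. 254.] [ 0.697 -0.026  0.003]
side basket 0.93 [418. 432.] [ 0.543 -0.427  0.005]
side jar 0.78 [394. 307.] [ 0.633 -0.247  0.08 ]
side oil 0.86 [330. 387.] [ 0.453 -0.304  0.051]
side green_bay 0.83 [255. 189.] [0.561 0.171 0.128]
side green_bay 0.44 [296. 297.] [ 0.503 -0.107  0.055]
side red_bay 0.59 [255. 188.] [0.562 0.178 0.126]
0.9 [ 0.178 -0.651  0.197] [ 0.991  0.133 -0.    -0.   ] [ 1.12  -0.108 -0.387] 0.9997992291383417
```

View pics/top0.png

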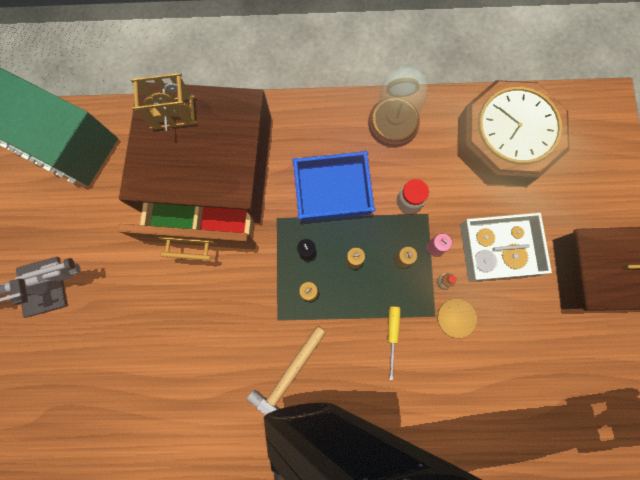

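View pics/side0.png

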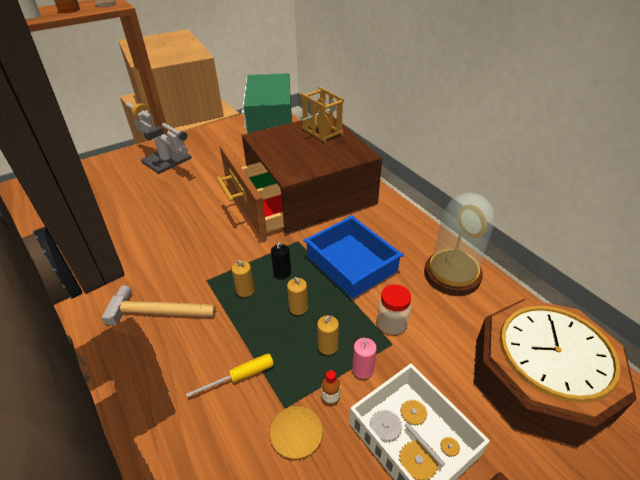

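Brass weights in the top view are at (308,292), (356,258) and (408,256). The black one at (306,249) and the pink one at (442,243) are decoys. The pull is at (187,248), the tub at (334,187), the jar at (413,195) and the oil at (448,281). Next I'll measure these and make one confirming crop.

```bash
cat > b.py <<'E'
from h import *
np.set_printoptions(precision=4,suppress=True)
z=np.load("top0.npz"); im,d=z["im"],z["d"]; P=cloud("top",d)
hsv=cv2.cvtColor(im,cv2.COLOR_RGB2HSV)
for n,(u,v) in dict(w1=(308,292),w2=(356,258),w3=(408,256),black=(306,249),pink=(442,243)).items():
    q=P[v-16:v+17,u-16:u+17].reshape(-1,3); t=q[(q[:,2]>.062)&(q[:,2]<.080)]
    (c,r)=cv2.minEnclosingCircle(t[:,:2].astype(np.float32)); print(n,len(t),t.mean(0),"circ",c,r)
# drawer front: top edge
q=P[210:275,110:265]
m=(q[...,2]>.120)&(q[...,2]<.134); pts=q[m]; print("front/cab",len(pts),pts.min(0),pts.max(0))
for rect_n,mm in (("front",m),("bar",(q[...,2]>.082)&(q[...,2]<.1))):
    lab,k,st,ce=None,*cv2.connectedComponentsWithStats(mm.astype(np.uint8))[1:] if 0 else (None,None,None)
    n,l,st,_=cv2.connectedComponentsWithStats(mm.astype(np.uint8))
    for i in range(1,n):
        if st[i,4]>60:
            t=q[l==i]; print(rect_n,st[i],"minAreaRect",cv2.minAreaRect(t[:,:2].astype(np.float32)),t.mean(0))
# cabinet top
q=P[80:225,115:275].reshape(-1,3); t=q[(q[:,2]>.138)&(q[:,2]<.146)]; print("cab",cv2.minAreaRect(t[:,:2].astype(np.float32)))
# tub rim
q=P[140:230,280:385].reshape(-1,3); h=hsv[140:230,280:385].reshape(-1,3)
t=q[(q[:,2]>.050)&(q[:,2]<.06)&(h[:,0]>105)&(h[:,0]<130)]; print("tub",len(t),cv2.minAreaRect(t[:,:2].astype(np.float32)))
c=cv2.resize(im[200:310,270:470],None,fx=4,fy=4,interpolation=cv2.INTER_CUBIC); save(c,"crop1")
for u,v in ((413,192),(448,281)): print(world("top",(u,v),d))
m=ctrl.camera_model("wrist"); print(np.array(m["hand_eye"]), m["intrinsics"] if "intrinsics" in m else m.keys())
E
python3 b.py
```

```text
File "b.py", line 12
    lab,k,st,ce=None,*cv2.connectedComponentsWithStats(mm.astype(np.uint8))[1:] if 0 else (None,None,None)
                                                                                ^^
SyntaxError: invalid syntax
```

```bash
sed -i '/lab,k,st,ce/d' b.py; python3 b.py
```

```text
w1 258 [0.4422 0.0149 0.0726] circ (0.4424537420272827, 0.015058523043990135) 0.020040934905409813
w2 254 [ 0.514  -0.09    0.0724] circ (0.5148927569389343, -0.09049587696790695) 0.020098667591810226
w3 261 [ 0.5127 -0.2028  0.0723] circ (0.5135474801063538, -0.20385992527008057) 0.02039816603064537
black 255 [0.5352 0.0173 0.0724] circ (0.5358788967132568, 0.01791173778474331) 0.020258231088519096
pink 260 [ 0.539  -0.2792  0.0719] circ (0.5396178364753723, -0.280933141708374) 0.020611518993973732
front/cab 1149 [0.5448 0.1289 0.12  ] [0.611  0.4099 0.1338]
front [   8   14  130   18 1142] minAreaRect ((0.5668743252754211, 0.273347407579422), (0.2734593152999878, 0.01883539743721485), 83.92051696777344) [0.5663 0.2722 0.1281]
bar [ 18  25 123  25 545] minAreaRect ((0.540152907371521, 0.27341076731681824), (0.26987797021865845, 0.04739249870181084), 86.3674545288086) [0.5388 0.2734 0.0901]
cab ((0.7585129737854004, 0.25401806831359863), (0.28085771203041077, 0.27119991183280945), 84.14619445800781)
tub 1035 ((0.6830229759216309, -0.04558590054512024), (0.14571841061115265, 0.1746315211057663), 4.313202381134033)
[ 0.6513 -0.221   0.0842]
[ 0.4559 -0.2887  0.0608]
[[-0.0009 -0.9615 -0.2749  0.0706]
 [ 1.     -0.0013  0.0012 -0.0001]
 [-0.0015 -0.2749  0.9615 -0.1768]
 [ 0.      0.      0.      1.    ]] [[371.6483   0.     316.91  ]
 [  0.     371.6483 235.1488]
 [  0.       0.       1.    ]]
```

View pics/crop1.png

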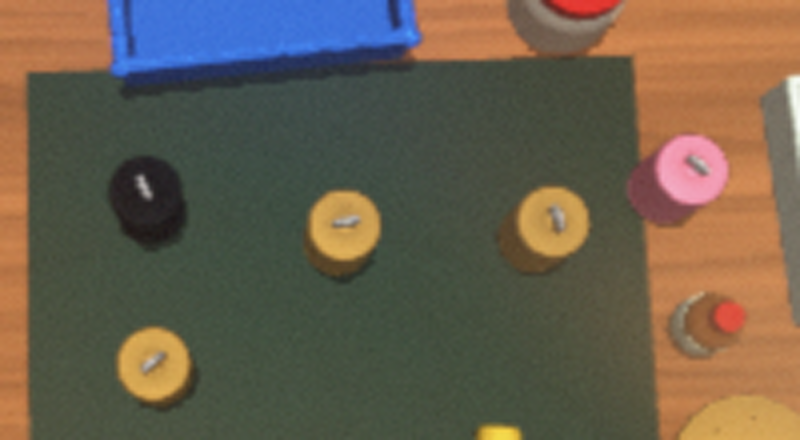

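The crop confirms three brass weights: crop pixels (345,228), (553,222) and (155,365). Black and pink are clearly decoys. I'll write a planner that turns waypoints into tool-frame rows.

```bash
cat >> h.py <<'E'
YAW=np.radians(-6.0); X=np.array([np.cos(YAW),np.sin(YAW)]); Y=np.array([-X[1],X[0]])
def dr(origin,dx,dy): return np.array(origin[:2])+dx*X+dy*Y
def plan(wps, start=None, step=.06, turn=10.):
    """tool-down waypoints (x,y,z,psi deg of tool y) -> rows for calls; start=(x,y,z,psi)"""
    if start is None:
        s=ctrl.get_state(); a=R.from_quat(s["tcp_rot"]).as_matrix()[:,1]
        start=np.r_[s["eef_pos"],np.degrees(np.arctan2(a[1],a[0]))]
    p=np.array(start,float); print("start",np.round(p,4)); rows=[]
    for w in wps:
        st=w[4] if len(w)>4 else step
        w=np.array(w[:4],float); n=int(np.ceil(max(np.linalg.norm(w[:3]-p[:3])/st,abs(w[3]-p[3])/turn,1)-1e-6))
        rows+=[p+(w-p)*(i+1)/n for i in range(n)]; p=w
    b=np.array(start,float)
    for k in range(0,len(rows),5):
        c=np.radians(b[3]); ty=np.array([np.cos(c),np.sin(c),0]); tz=np.array([0,0,-1.]); A=np.stack([np.cross(ty,tz),ty,tz])
        D=[]
        for r in rows[k:k+5]:
            t=np.round(A@(r[:3]-b[:3]),3); q=round(-np.radians(r[3]-b[3]),3); D.append([*t,0,0,q])
        print(str([float(x) for r in D for x in r]).replace("0.0,","0,").replace(" ",""), len(D))
        b=np.r_[b[:3]+A.T@D[-1][:3],b[3]-np.degrees(D[-1][5])]
    print("end",np.round(b,4))
E
python3 -c "
from h import *
plan([(.48,-.3,.2,-40),(.50,-.02,.2,-6),(.523,.278,.2,-6),(.523,.278,.075,-6,.045)])"
```

```text
start [  0.178   -0.6511   0.1973 -74.7123]
[0.048,-0.032,-0,0,0,-0.076,0.096,-0.065,-0.001,0,0,-0.151,0.144,-0.097,-0.001,0,0,-0.227,0.192,-0.13,-0.001,0,0,-0.303,0.24,-0.162,-0.002,0,0,-0.379] 5
[0.056,-0.012,0,0,0,-0.075,0.113,-0.025,-0,0,0,-0.151,0.17,-0.037,-0.001,0,0,-0.227,0.206,-0.079,-0.001,0,0,-0.346,0.243,-0.122,-0.001,0,0,-0.464] 5
[0.052,-0.021,0,0,0,-0.119,0.104,-0.042,0,0,0,-0.238,0.156,-0.063,0,0,0,-0.356,0.211,-0.086,0,0,0,-0.356,0.267,-0.108,0,0,0,-0.356] 5
[0.06,-0.002,0,0,0,-0,0.119,-0.004,0,0,0,-0,0.179,-0.005,0,0,0,-0,0.179,-0.005,0.042,0,0,-0,0.179,-0.005,0.084,0,0,-0.0] 5
[0,-0,0.041,0,0,-0.0] 1
end [ 0.5232  0.2779  0.0753 -6.0147]
```

Call:
carry_out:
  deltas: [0.048, -0.032, 0, 0, 0, -0.076, 0.096, -0.065, -0.001, 0, 0, -0.151, 0.144, -0.097, -0.001, 0, 0, -0.227, 0.192, -0.13, -0.001, 0, 0, -0.303, 0.24, -0.162, -0.002, 0, 0, -0.379]
  grip: 32
  grip_force: 40

```text
time: 1.52
eef_pos: [0.3678, -0.43, 0.1995]
tcp_rot: [0.948, 0.318, 0.0, 0.0]
contact_force: [0.3, -0.0, 0.6]
opening: 0.321
finger_force: 0.0
```

Call:
carry_out:
  deltas: [0.056, -0.012, 0, 0, 0, -0.075, 0.113, -0.025, 0, 0, 0, -0.151, 0.17, -0.037, -0.001, 0, 0, -0.227, 0.206, -0.079, -0.001, 0, 0, -0.346, 0.243, -0.122, -0.001, 0, 0, -0.464]

```text
time: 2.15
eef_pos: [0.4878, -0.1862, 0.2005]
tcp_rot: [0.849, 0.529, 0.0, 0.0]
contact_force: [0.9, 0.0, -0.5]
opening: 0.323
finger_force: 0.0
```

Call:
carry_out:
  deltas: [0.052, -0.021, 0, 0, 0, -0.119, 0.104, -0.042, 0, 0, 0, -0.238, 0.156, -0.063, 0, 0, 0, -0.356, 0.211, -0.086, 0, 0, 0, -0.356, 0.267, -0.108, 0, 0, 0, -0.356]

```text
time: 2.78
eef_pos: [0.5095, 0.1012, 0.2008]
tcp_rot: [0.743, 0.669, 0.0, 0.0]
contact_force: [0.3, 0.7, 0.5]
opening: 0.32
finger_force: 0.0
```

Call:
carry_out:
  deltas: [0.06, -0.002, 0, 0, 0, 0, 0.119, -0.004, 0, 0, 0, 0, 0.179, -0.005, 0, 0, 0, 0, 0.179, -0.005, 0, 0, 0, 0]

```text
time: 3.28
eef_pos: [0.5227, 0.2815, 0.2003]
tcp_rot: [0.741, 0.671, 0.0, -0.0]
contact_force: [-1.2, -0.2, -0.8]
opening: 0.322
finger_force: 0.0
```

Run:
```python
from h import *
np.set_printoptions(precision=4,suppress=True)
z=np.load("top0.npz"); P=cloud("top",z["d"]); q=P[230:270,150:225].reshape(-1,3)
f=np.array([.5669,.2733]); l=q.copy(); l[:,:2]=np.c_[(q[:,:2]-f)@X,(q[:,:2]-f)@Y]
t=l[(l[:,2]>.08)&(l[:,2]<.098)&(l[:,0]<-.03)]
print(len(t),np.median(t,0),t.min(0),t.max(0))
s=ctrl.get_state(); print(s["time"],s["eef_pos"],s["contact_force"],s["opening"])
im,d=ctrl.read_camera("wrist"); save(im,"wrist1")
```

```text
279 [-0.0436 -0.0006  0.0887] [-0.0493 -0.0539  0.0834] [-0.0305  0.0531  0.0943]
3.275 [0.5227 0.2815 0.2003] [-1.1914 -0.2457 -0.8243] 0.32248920432039907
```

View pics/wrist1.png

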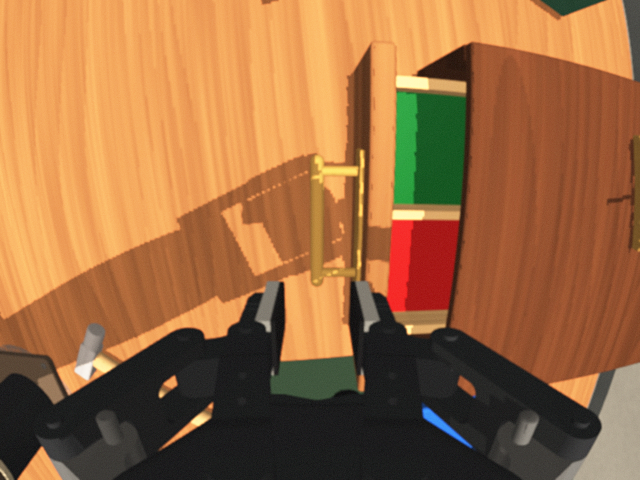

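The wrist view shows the bar at column 318, from (318,160) to (318,280), centred between the finger tips and parallel to them. I'll descend, grip it and pull.

Call:
carry_out:
  deltas: [0, 0, 0.045, 0, 0, 0, 0, 0, 0.09, 0, 0, 0, 0, 0, 0.126, 0, 0, 0, 0, 0, 0.126, 0, 0, 0]

```text
time: 3.82
eef_pos: [0.5206, 0.2755, 0.0709]
tcp_rot: [0.744, 0.668, -0.004, -0.001]
contact_force: [0.9, 0.1, 0.3]
opening: 0.324
finger_force: 0.0
```

Call:
carry_out:
  deltas: [0, 0, 0, 0, 0, 0, 0, 0, 0, 0, 0, 0, 0, 0, 0, 0, 0, 0, 0, 0, 0, 0, 0, 0]
  grip: 5

```text
time: 4.32
eef_pos: [0.5237, 0.278, 0.0753]
tcp_rot: [0.743, 0.669, 0.001, 0.0]
contact_force: [-0.3, -0.2, -0.2]
opening: 0.049
finger_force: 0.0
```

Call:
carry_out:
  deltas: [0, -0.015, 0, 0, 0, 0, 0, -0.04, 0, 0, 0, 0, 0, -0.065, 0, 0, 0, 0, 0, -0.085, 0, 0, 0, 0, 0, -0.1, 0, 0, 0, 0]

```text
time: 4.95
eef_pos: [0.4223, 0.2885, 0.0743]
tcp_rot: [0.743, 0.669, -0.0, -0.0]
contact_force: [0.4, 0.4, 0.3]
opening: 0.049
finger_force: 0.0
```

Run:
```python
from h import *
s=ctrl.get_state(); print(s["eef_pos"],s["tcp_rot"],s["opening"],s["contact_force"])
im,d=ctrl.read_camera("wrist"); 
im2,d2=ctrl.read_camera("side"); save(np.hstack([cv2.resize(im,(400,300)),cv2.resize(im2[100:340,120:440],(400,300))]),"chk")
im,d=ctrl.read_camera("top"); P=cloud("top",d)
q=P[190:300,110:265]; m=(q[...,2]>.122)&(q[...,2]<.133)
n,l,st,_=cv2.connectedComponentsWithStats(m.astype(np.uint8))
for i in range(1,n):
    if st[i,4]>60: print(st[i],cv2.minAreaRect(q[l==i][:,:2].astype(np.float32)))
```

```text
[0.42234809 0.28848617 0.07429179] [ 7.43049263e-01  6.69236719e-01 -6.30202451e-05 -4.16805284e-05] 0.04923513715243436 [0.35414519 0.43145605 0.30972781]
[   8   34  130   18 1106] ((0.5672205686569214, 0.27354103326797485), (0.2728727459907532, 0.01862829551100731), 84.0363540649414)
```

View pics/chk.png

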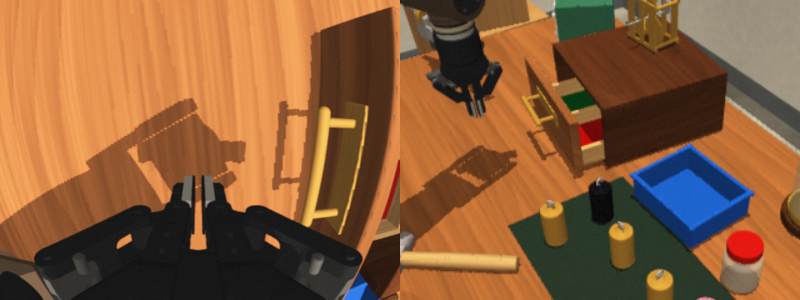

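The side view shows the fingers slipped off the bar because they were too high. The drawer hasn't moved. I'll retry 11 mm deeper.

Call:
carry_out:
  deltas: [0, 0, -0.05, 0, 0, 0, 0, 0.05, -0.05, 0, 0, 0, 0, 0.1, -0.05, 0, 0, 0, 0, 0.1, -0.05, 0, 0, 0, 0, 0.1, -0.03, 0, 0, 0]
  grip: 32

```text
time: 5.72
eef_pos: [0.5247, 0.2781, 0.1051]
tcp_rot: [0.743, 0.669, 0.002, 0.001]
contact_force: [0.3, 1.1, 0.7]
opening: 0.319
finger_force: 0.0
```

Call:
carry_out:
  deltas: [0, 0, 0.02, 0, 0, 0, 0, 0, 0.034, 0, 0, 0, 0, 0, 0.041, 0, 0, 0, 0, 0, 0.041, 0, 0, 0]

```text
time: 6.22
eef_pos: [0.5227, 0.2778, 0.0626]
tcp_rot: [0.743, 0.669, -0.001, -0.0]
contact_force: [0.3, -0.9, 0.3]
opening: 0.318
finger_force: 0.0
```

Call:
carry_out:
  deltas: [0, 0, 0, 0, 0, 0, 0, 0, 0, 0, 0, 0, 0, 0, 0, 0, 0, 0, 0, 0, 0, 0, 0, 0]
  grip: 5

```text
time: 6.72
eef_pos: [0.5234, 0.2779, 0.0636]
tcp_rot: [0.743, 0.669, 0.0, 0.0]
contact_force: [-0.3, -0.2, -0.6]
opening: 0.048
finger_force: 0.0
```

Run:
```python
from h import *
im,d=ctrl.read_camera("wrist"); 
im2,d2=ctrl.read_camera("side"); save(np.hstack([cv2.resize(im,(400,300)),cv2.resize(im2[130:250,180:340],(400,300),interpolation=cv2.INTER_CUBIC)]),"chk2")
```

```text
(no output)
```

View pics/chk2.png

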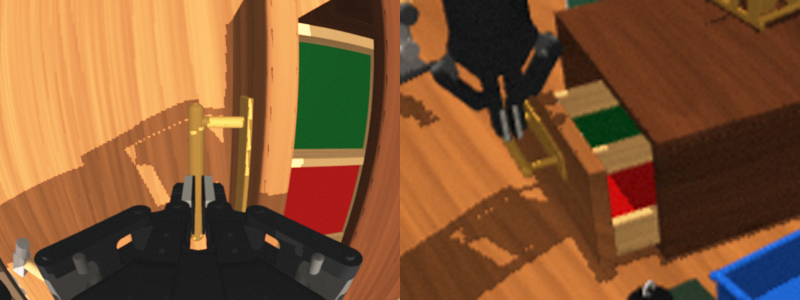

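Run:
```python
from h import *
np.set_printoptions(precision=3,suppress=True)
im,d=ctrl.read_camera("side"); P=cloud("side",d)
m=ctrl.camera_model("side");K=np.array(m["intrinsics"]);E=np.array(m["extrinsics"])
f=np.array([.5231,.2779])
def pr(p): c=E[:3]@np.r_[p,1]; c=K@c; return c[:2]/c[2]
for y in(-.05,-.025,0,.05): print("bar",y,pr(np.r_[dr(f,0,y),.085]))
print("tcp",pr(ctrl.get_state()["eef_pos"]),ctrl.get_state()["opening"])
q=P[130:250,180:260]; l=np.dstack([(q[...,:2]-f)@X,(q[...,:2]-f)@Y,q[...,2]])
h=cv2.cvtColor(im,cv2.COLOR_RGB2HSV)[130:250,180:260]
bar=(h[...,1]>110)&(h[...,0]>15)&(h[...,0]<30)&(abs(l[...,0])<.015)&(l[...,2]>.06)&(l[...,2]<.1)
print("bar pts",bar.sum(),l[bar][::8])
grey=(h[...,1]<90)&(abs(l[...,0])<.05)&(abs(l[...,1])<.06)&(l[...,2]<.11)&(l[...,2]>.04)
g=l[grey]; g=g[np.argsort(g[:,2])]; print(len(g),g[:40:3])
```

```text
bar -0.05 [231.021 198.16 ]
bar -0.025 [227.825 192.801]
bar 0 [224.726 187.605]
bar 0.05 [218.802 177.672]
tcp [226.158 194.616] 0.048375756252444085
bar pts 79 [[-0.008 -0.002  0.096]
 [-0.005 -0.004  0.088]
 [-0.001 -0.017  0.092]
 [-0.    -0.021  0.088]
 [-0.003 -0.029  0.088]
 [ 0.011 -0.042  0.088]
 [ 0.007 -0.045  0.089]
 [ 0.002 -0.047  0.089]
 [-0.002 -0.052  0.091]
 [ 0.002 -0.053  0.087]]
34 [[ 0.003 -0.001  0.099]
 [-0.008 -0.006  0.102]
 [ 0.008 -0.01   0.103]
 [-0.006 -0.014  0.103]
 [ 0.003 -0.011  0.105]
 [-0.007 -0.012  0.105]
 [ 0.004 -0.009  0.106]
 [ 0.011 -0.005  0.107]
 [-0.007 -0.011  0.108]
 [ 0.009 -0.011  0.109]
 [ 0.011 -0.003  0.109]
 [ 0.003  0.01   0.11 ]]
```

Call:
carry_out:
  deltas: [0, -0.008, 0, 0, 0, 0, 0, -0.018, 0, 0, 0, 0, 0, -0.018, 0, 0, 0, 0]
  grip: 0

```text
time: 7.25
eef_pos: [0.5041, 0.2798, 0.0631]
tcp_rot: [0.743, 0.669, -0.0, -0.0]
contact_force: [1.2, -0.4, -0.1]
opening: -0.001
finger_force: 0.0
```

```bash
cat > dr.py <<'E'
from h import *
im,d=ctrl.read_camera("top"); P=cloud("top",d)
q=P[190:320,100:285]; m=(q[...,2]>.122)&(q[...,2]<.133)
n,l,st,_=cv2.connectedComponentsWithStats(m.astype(np.uint8))
for i in range(1,n):
    if st[i,4]>60: print(st[i],cv2.minAreaRect(q[l==i][:,:2].astype(np.float32)))
s=ctrl.get_state(); print(s["time"],s["eef_pos"],s["opening"],s["finger_force"],s["contact_force"])
im,d=ctrl.read_camera("wrist"); r=R.from_quat(s["tcp_rot"]).as_matrix()
mm=ctrl.camera_model("wrist");K=np.array(mm["intrinsics"]);H=np.array(mm["hand_eye"])
v,u=np.mgrid[:480,:640]; a,b=(u-K[0,2])/K[0,0],(v-K[1,2])/K[1,1]; th=np.hypot(a,b)+1e-9
ray=np.stack([a/th*np.tan(th),b/th*np.tan(th),np.ones_like(a)],-1)*d[...,None]
T=ray@H[:3,:3].T+H[:3,3]
h=cv2.cvtColor(im,cv2.COLOR_RGB2HSV)
for v in range(280,400,12):
    row=[(u,tuple(im[v,u].tolist()),np.round(T[v,u],3).tolist()) for u in range(296,340,6)]
    print(v,[(x[0],x[1],x[2]) for x in row][::2])
E
python3 dr.py
```

```text
[ 80  38  68  14 584] ((0.560546875, 0.20872396230697632), (0.1432039588689804, 0.01875225454568863), 84.34310150146484)
7.3 [0.50474249 0.27984826 0.06329195] -0.0017978021902103924 0.0 [-0.50505505 -0.19534646  0.80422907]
280 [(296, (176, 105, 57), [-0.032, -0.014, 0.064]), (308, (145, 99, 70), [-0.032, -0.005, 0.064]), (320, (142, 85, 50), [-0.031, 0.003, 0.062]), (332, (150, 99, 68), [-0.032, 0.011, 0.063])]
292 [(296, (122, 74, 44), [0.008, -0.008, -0.042]), (308, (132, 127, 115), [0.012, -0.003, -0.05]), (320, (44, 42, 40), [0.011, 0.002, -0.049]), (332, (129, 124, 113), [0.012, 0.006, -0.05])]
304 [(296, (34, 33, 33), [0.007, -0.007, -0.05]), (308, (132, 127, 115), [0.011, -0.002, -0.059]), (320, (38, 33, 31), [0.011, 0.002, -0.06]), (332, (132, 127, 115), [0.011, 0.006, -0.06])]
316 [(296, (51, 50, 46), [0.008, -0.007, -0.062]), (308, (130, 123, 115), [0.011, -0.002, -0.069]), (320, (28, 27, 26), [0.011, 0.002, -0.068]), (332, (129, 125, 116), [0.011, 0.006, -0.069])]
328 [(296, (30, 32, 30), [0.013, -0.005, -0.08]), (308, (29, 33, 30), [0.012, -0.002, -0.078]), (320, (43, 4
[... 317 characters left out ...]
08, (28, 25, 29), [0.009, -0.002, -0.086]), (320, (32, 32, 32), [-0.002, 0.002, -0.071]), (332, (29, 26, 29), [0.012, 0.005, -0.091])]
364 [(296, (31, 31, 32), [0.017, -0.004, -0.104]), (308, (31, 35, 33), [0.001, -0.002, -0.082]), (320, (37, 36, 35), [-0.006, 0.002, -0.071]), (332, (22, 22, 22), [0.015, 0.005, -0.1])]
376 [(296, (28, 28, 26), [0.017, -0.004, -0.108]), (308, (33, 31, 33), [-0.003, -0.002, -0.082]), (320, (242, 151, 83), [-0.116, 0.003, 0.063]), (332, (28, 27, 30), [0.011, 0.005, -0.101])]
388 [(296, (23, 25, 24), [0.014, -0.004, -0.108]), (308, (25, 26, 31), [-0.007, -0.002, -0.083]), (320, (243, 164, 94), [-0.129, 0.003, 0.063]), (332, (21, 25, 22), [0.007, 0.005, -0.101])]
```

Run:
```python
from h import *
m=ctrl.camera_model("side");K=np.array(m["intrinsics"]);E=np.array(m["extrinsics"])
def pr(p): c=E[:3]@np.r_[p,1]; c=K@c; return c[:2]/c[2]
for z in (.074,.09,.1,.11,.12,.13):
    u=pr([.4223,.2885,z]); print(z,u,"in chk:",(u-[120,100])/.8+[400,0])
```

```text
0.074 [185.64120268 202.52413069] in chk: [482.05150335 128.15516337]
0.09 [184.19060976 197.24092526] in chk: [480.2382622  121.55115657]
0.1 [183.26883859 193.88374184] in chk: [479.08604823 117.3546773 ]
0.11 [182.33514169 190.48312377] in chk: [477.91892712 113.10390471]
0.12 [181.38928614 187.03822263] in chk: [476.73660767 108.79777828]
0.13 [180.43103287 183.54816776] in chk: [475.53879109 104.4352097 ]
```

Call:
carry_out:
  deltas: [0, 0, -0.03, 0, 0, 0, 0, -0.05, -0.06, 0, 0, 0, 0, -0.05, -0.06, 0, 0, 0]

```text
time: 7.72
eef_pos: [0.4553, 0.286, 0.126]
tcp_rot: [0.743, 0.67, 0.002, 0.001]
contact_force: [0.0, 0.6, 0.1]
opening: -0.001
finger_force: 0.0
```

Run:
```python
from h import *
np.set_printoptions(precision=4,suppress=True)
s=ctrl.get_state(); t=s["eef_pos"]; print(t)
im,d=ctrl.read_camera("side"); save(im,"s3"); P=cloud("side",d)
k=(np.hypot(P[...,0]-t[0],P[...,1]-t[1])<.022)&(P[...,2]>.03)&(P[...,2]<.3)
v,u=np.where(k); z=P[k][:,2]; o=np.argsort(z)[:200:8]; print(np.c_[u[o],v[o],P[k][o]])
```

```text
[0.4553 0.286  0.126 ]
[[194.     170.       0.4581   0.276    0.1614]
 [195.     167.       0.4634   0.2816   0.1647]
 [194.     168.       0.459    0.2753   0.1669]
 [193.     168.       0.4559   0.2719   0.1698]
 [185.     167.       0.4414   0.2839   0.1713]
 [188.     167.       0.4468   0.2782   0.1724]
 [188.     166.       0.4477   0.2799   0.1739]
 [193.     165.       0.4584   0.2752   0.1753]
 [189.     165.       0.4498   0.2766   0.1776]
 [191.     164.       0.4547   0.2764   0.1786]
 [193.     163.       0.459    0.2734   0.1813]
 [186.     163.       0.445    0.2798   0.1829]
 [193.     160.       0.4626   0.2815   0.1839]
 [190.     162.       0.4527   0.2727   0.1865]
 [195.     159.       0.4666   0.2772   0.1874]
 [193.     158.       0.4635   0.2807   0.1893]
 [185.     160.       0.4444   0.2798   0.191 ]
 [187.     159.       0.4491   0.2785   0.1927]
 [188.     159.       0.4505   0.2751   0.1939]
 [188.     156.       0.4543   0.2844   0.1958]
 [187.     158.       0.449    0.2756   0.1968]
 [193.     156.       0.4626   0.2729   0.1987]
 [184.     157.       0.4432   0.2768   0.2008]
 [191.     155.       0.4588   0.2731   0.2025]
 [181.     156.       0.438    0.28     0.2035]]
```

Run:
```python
from h import *
np.set_printoptions(precision=3,suppress=True)
s=ctrl.get_state(); t=s["eef_pos"]; print(t)
im,d=ctrl.read_camera("side"); P=cloud("side",d)
l=np.dstack([(P[...,:2]-t[:2])@X,(P[...,:2]-t[:2])@Y,P[...,2]-t[2]])
k=(np.abs(l[...,0])<.09)&(np.abs(l[...,1])<.06)&(l[...,2]>.0)&(l[...,2]<.25); q=l[k]
for z in np.arange(.03,.2,.01):
    b=q[(q[:,2]>=z)&(q[:,2]<z+.01)]
    if len(b)>3: print(round(z,3),len(b),"x",b[:,0].min(),b[:,0].max(),"y",b[:,1].min(),b[:,1].max())
c=im[80:240,110:270]; save(cv2.resize(c,(600,600),interpolation=cv2.INTER_CUBIC),"s4")
```

```text
[0.456 0.285 0.125]
0.03 13 x -0.006781221467507947 0.006100356224593694 y -0.013227506231273483 0.0008609339831108736
0.04 42 x -0.013791802672365855 0.013805533160238918 y -0.013077163631157055 -0.0038921843676622816
0.05 50 x -0.01423860142926459 0.013432216656363356 y -0.013817034863757488 0.0016016683604557329
0.06 54 x -0.01408979636250623 0.013349587741407933 y -0.012866241037699903 0.010119419602963456
0.07 61 x -0.029271545698132586 0.028443767532342307 y -0.015083749211635246 0.004134535202714571
0.08 147 x -0.03582726510074198 0.036803155037715064 y -0.01501002996403193 0.011024659719296023
0.09 141 x -0.04446142835081136 0.04303568712301062 y -0.01905038539856467 0.013833877055506186
0.1 149 x -0.05292101564531792 0.05152044989164512 y -0.021482873508609668 0.012707224389253554
0.11 183 x -0.06115872468108898 0.0580502962240859 y -0.019428977416743556 0.003813274054158182
0.12 254 x -0.06194651945549064 0.05972114893256498 y -0.023235779224759008 0.014540705164449582
0.13 208 x -0.053728672206402546 0.05225846960733219 y -0.023781333615215703 0.0060319301312454525
0.14 183 x -0.0422373408472682 0.041192252034578686 y -0.022310379541423436 0.006882497574798862
0.15 62 x -0.038470463377537546 0.0376419334759828 y -0.015407453277124561 0.004840083465199845
0.16 117 x -0.038164457687354644 0.035946610787848055 y -0.0398723283613799 -0.0005679415492855373
0.17 171 x -0.03810288254284568 0.03688884426580026 y -0.03937902695566652 -0.002381918790843839
0.18 164 x -0.03811794077955874 0.03508441376891943 y -0.04116406681554731 0.0011020700372069122
0.19 170 x -0.03818131504052131 0.03513337422865938 y -0.04107448257057339 -0.002111394652569544
```

View pics/s4.png

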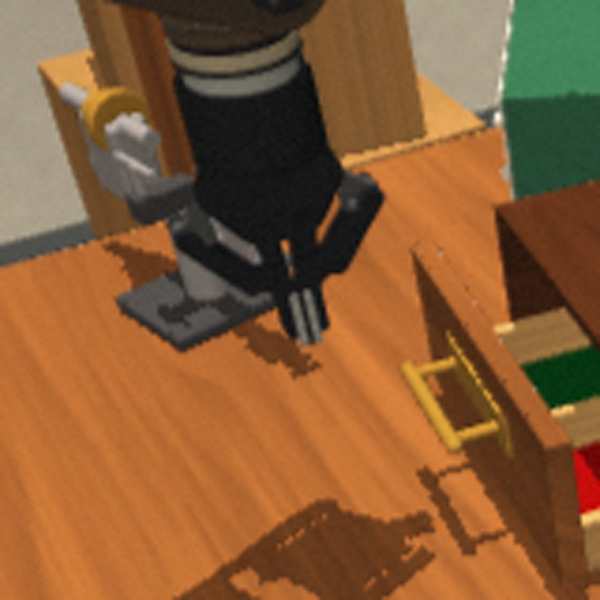

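The measurements show the fingertips ending about 36 mm above the reported TCP, seen from both the side and wrist cameras. I'll correct every height for that. The grip linkage would foul the drawer front, so I'll drop shut fingers behind the front panel into the 48 mm gap and pull it from inside.

Run:
```python
from h import *
p=dr((.5669,.2733),.031,0)
plan([(.50,.28,.2,30),(*p,.2,84),(*p,.1,84),(*p,.054,84,.025)])
```

```text
start [ 0.456   0.2851  0.1237 -5.9831]
[-0,0.011,-0.019,0,0,-0.157,-0,0.022,-0.038,0,0,-0.314,-0,0.033,-0.057,0,0,-0.471,-0,0.044,-0.076,0,0,-0.628,-0,0.061,-0.076,0,0,-0.785] 5
[-0.012,0.011,-0,0,0,-0.157,-0.023,0.023,-0,0,0,-0.314,-0.035,0.034,-0,0,0,-0.471,-0.046,0.046,-0,0,0,-0.628,-0.058,0.058,-0,0,0,-0.786] 5
[0,-0,0.05,0,0,0,0,-0,0.1,0,0,0,0,-0,0.123,0,0,0,0,-0,0.146,0,0,0.0] 4
end [5.98200e-01 2.70200e-01 5.37000e-02 8.40286e+01]
```

Call:
carry_out:
  deltas: [0, 0.011, -0.019, 0, 0, -0.157, 0, 0.022, -0.038, 0, 0, -0.314, 0, 0.033, -0.057, 0, 0, -0.471, 0, 0.044, -0.076, 0, 0, -0.628, 0, 0.061, -0.076, 0, 0, -0.785]

```text
time: 8.45
eef_pos: [0.5184, 0.2785, 0.2002]
tcp_rot: [0.429, 0.903, 0.001, 0.001]
contact_force: [0.3, -0.6, -0.6]
opening: -0.001
finger_force: 0.0
```

Call:
carry_out:
  deltas: [-0.012, 0.011, 0, 0, 0, -0.157, -0.023, 0.023, 0, 0, 0, -0.314, -0.035, 0.034, 0, 0, 0, -0.471, -0.046, 0.046, 0, 0, 0, -0.628, -0.058, 0.058, 0, 0, 0, -0.786]

```text
time: 9.07
eef_pos: [0.599, 0.2692, 0.1973]
tcp_rot: [0.05, 0.999, -0.0, -0.001]
contact_force: [0.9, 0.3, 0.1]
opening: 0.005
finger_force: 0.0
```

Call:
carry_out:
  deltas: [0, 0, 0.03, 0, 0, 0, 0, 0, 0.06, 0, 0, 0, 0, 0, 0.06, 0, 0, 0]

```text
time: 9.45
eef_pos: [0.596, 0.2686, 0.1341]
tcp_rot: [0.053, 0.999, -0.001, -0.004]
contact_force: [-0.7, 0.0, 0.5]
opening: -0.0
finger_force: 0.0
```

Run:
```python
from h import *
s=ctrl.get_state(); print(s["eef_pos"],s["qpos"],s["contact_force"])
im,d=ctrl.read_camera("wrist"); im2,d=ctrl.read_camera("side")
save(np.hstack([cv2.resize(im,(400,300)),cv2.resize(im2[110:230,180:340],(400,300),interpolation=cv2.INTER_CUBIC)]),"gap")
```

```text
[0.59597263 0.26864005 0.13411532] [ 2.68574920e-01  3.00410592e-01  1.67837399e+00 -1.40281344e-04
  1.17174865e+00 -1.19646183e+00] [-0.73501489  0.01450559  0.50031802]
```

View pics/gap.png

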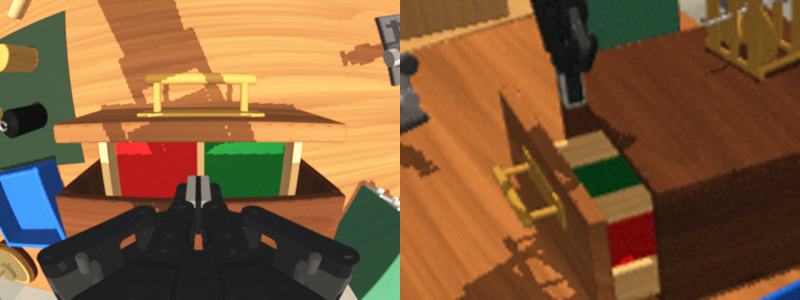

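The wrist view shows the shut fingertips at (198,185), over the gap between the front edge (row 140) and the cabinet edge (row 195). I'll nudge 3 mm toward the front, descend and pull.

Call:
carry_out:
  deltas: [0.003, 0, 0.02, 0, 0, 0, 0.003, 0, 0.045, 0, 0, 0, 0.003, 0, 0.069, 0, 0, 0, 0.003, 0, 0.069, 0, 0, 0]

```text
time: 10.05
eef_pos: [0.5929, 0.2698, 0.0677]
tcp_rot: [0.052, 0.999, -0.001, -0.002]
contact_force: [-0.1, -0.7, -0.6]
opening: 0.002
finger_force: 0.0
```

Call:
carry_out:
  deltas: [0.01, 0, 0, 0, 0, 0, 0.025, 0, 0, 0, 0, 0, 0.045, 0, 0, 0, 0, 0, 0.065, 0, 0, 0, 0, 0, 0.085, 0, 0, 0, 0, 0]

```text
time: 10.68
eef_pos: [0.5104, 0.2793, 0.072]
tcp_rot: [0.052, 0.999, 0.0, 0.002]
contact_force: [2.2, -1.4, -0.5]
opening: 0.003
finger_force: 1.4
```

Call:
carry_out:
  deltas: [0.015, 0, 0, 0, 0, 0, 0.025, 0, 0, 0, 0, 0, 0.035, 0, 0, 0, 0, 0, 0.04, 0, 0, 0, 0, 0, 0.04, 0, 0, 0, 0, 0]

```text
time: 11.3
eef_pos: [0.4695, 0.2833, 0.0698]
tcp_rot: [0.052, 0.999, -0.0, -0.001]
contact_force: [-0.7, -0.3, -0.4]
opening: -0.002
finger_force: 0.0
```

```bash
sed -i '/^im,d=ctrl.read_camera("wrist")/,$d' dr.py; python3 dr.py
```

```text
[ 76  94  66  14 581] ((0.44396722316741943, 0.21688106656074524), (0.13564305007457733, 0.018053902313113213), 84.11636352539062)
11.35 [0.46952665 0.28323756 0.06961915] -0.0013635636022344478 0.0 [ 0.36537102  0.37087486 -0.02789808]
```

Call:
carry_out:
  deltas: [0.004, 0, 0, 0, 0, 0, 0.008, 0, 0, 0, 0, 0, 0.008, 0, 0, 0, 0, 0]

```text
time: 11.72
eef_pos: [0.4649, 0.2838, 0.0699]
tcp_rot: [0.052, 0.999, 0.0, 0.003]
contact_force: [8.3, -1.0, -6.6]
opening: 0.0
finger_force: 4.4
```

Call:
carry_out:
  deltas: [0.003, 0, 0, 0, 0, 0, 0.006, 0, 0, 0, 0, 0, 0.006, 0, 0, 0, 0, 0]

```text
time: 12.1
eef_pos: [0.4656, 0.2838, 0.0702]
tcp_rot: [0.052, 0.999, 0.001, 0.011]
contact_force: [26.1, -1.7, -19.1]
opening: 0.003
finger_force: 12.9
```

```bash
python3 dr.py
```

```text
[ 75  96  67  15 576] ((0.43901219964027405, 0.21751946210861206), (0.13566608726978302, 0.018677545711398125), 83.6178970336914)
12.15 [0.46560235 0.28386205 0.07018958] -0.002641585106856095 12.852295339107513 [ 25.40763755  -2.32961473 -19.22435881]
```

The drawer is at its stop, about 0.17 m. Next: back off, lift and go to weight 1.

Run:
```python
from h import *
plan([(.477,.283,.0707,84),(.477,.283,.15,84,.05),(.4424,.015,.15,84,.055),(.4424,.015,.05,84,.05),(.4424,.015,-.012,84,.022),(.4424,.015,-.012,84)],start=(.457,.285,.0707,84))
```

```text
start [4.57e-01 2.85e-01 7.07e-02 8.40e+01]
[-0.02,0,0,0,0,-0,-0.02,0,-0.04,0,0,-0,-0.02,0,-0.079,0,0,-0,-0.019,-0.054,-0.079,0,0,-0,-0.018,-0.108,-0.079,0,0,-0.0] 5
[0.002,-0.054,-0,0,0,-0,0.003,-0.108,-0,0,0,-0,0.004,-0.162,-0,0,0,-0,0.004,-0.162,0.05,0,0,-0,0.004,-0.162,0.1,0,0,-0.0] 5
[0,-0,0.02,0,0,-0,0,-0,0.041,0,0,-0,0,-0,0.062,0,0,-0,0,-0,0.062,0,0,-0.0] 4
end [ 4.427e-01  1.500e-02 -1.230e-02  8.400e+01]
```

Call:
carry_out:
  deltas: [-0.02, 0, 0, 0, 0, 0, -0.02, 0, -0.04, 0, 0, 0, -0.02, 0, -0.079, 0, 0, 0, -0.019, -0.054, -0.079, 0, 0, 0, -0.018, -0.108, -0.079, 0, 0, 0]
  grip: 75
  grip_force: 50

```text
time: 12.78
eef_pos: [0.4626, 0.1749, 0.1498]
tcp_rot: [0.051, 0.999, 0.0, -0.0]
contact_force: [0.3, -0.1, -0.2]
opening: 0.745
finger_force: 0.0
```

Call:
carry_out:
  deltas: [0.002, -0.054, 0, 0, 0, 0, 0.003, -0.108, 0, 0, 0, 0, 0.004, -0.162, 0, 0, 0, 0, 0.004, -0.162, 0.025, 0, 0, 0, 0.004, -0.162, 0.05, 0, 0, 0]

```text
time: 13.4
eef_pos: [0.4419, 0.0142, 0.0989]
tcp_rot: [0.054, 0.999, 0.0, -0.0]
contact_force: [-1.1, -0.1, -0.7]
opening: 0.752
finger_force: 0.0
```

Run:
```python
from h import *
s=ctrl.get_state(); print(s["eef_pos"],s["tcp_rot"],s["contact_force"],s["opening"])
im,d=ctrl.read_camera("wrist"); print(ctrl.find_in("wrist","weight_a"))
mm=ctrl.camera_model("wrist");K=np.array(mm["intrinsics"]);H=np.array(mm["hand_eye"])
v,u=np.mgrid[:480,:640]; a,b=(u-K[0,2])/K[0,0],(v-K[1,2])/K[1,1]; th=np.hypot(a,b)+1e-9
ray=np.stack([a/th*np.tan(th),b/th*np.tan(th),np.ones_like(a)],-1)*d[...,None]
T=ray@H[:3,:3].T+H[:3,3]
h=cv2.cvtColor(im,cv2.COLOR_RGB2HSV)
W=T@R.from_quat(s["tcp_rot"]).as_matrix().T+s["eef_pos"]
k=(h[...,0]>12)&(h[...,0]<32)&(h[...,1]>100)&(W[...,2]>.066)&(W[...,2]<.078)&(np.hypot(W[...,0]-.4424,W[...,1]-.015)<.04)
q=W[k]; print(len(q),q.mean(0),cv2.minEnclosingCircle(q[:,:2].astype(np.float32)))
save(im,"w1")
```

```text
[0.4418905  0.0141584  0.09889356] [ 5.36258487e-02  9.98561027e-01  3.38200821e-04 -1.73032147e-04] [-1.09456062 -0.1161925  -0.72143237] 0.7518903972639193
[{'uv': [25.7, 367.7], 'score': 0.83}, {'uv': [319.3, 245.0], 'score': 0.68}, {'uv': [337.3, 357.3], 'score': 0.62}, {'uv': [77.9, 340.1], 'score': 0.61}, {'uv': [186.2, 318.1], 'score': 0.56}, {'uv': [7.2, 346.7], 'score': 0.53}]
3210 [0.43967176 0.01513521 0.0730049 ] ((0.44175341725349426, 0.0148035679012537), 0.02027791552245617)
```

The wrist camera confirms the weight within 1 mm of the tool axis. I'll descend, grip and lift.

Call:
carry_out:
  deltas: [0, 0, 0.045, 0, 0, 0, 0, 0, 0.075, 0, 0, 0, 0, 0, 0.1, 0, 0, 0, 0, 0, 0.112, 0, 0, 0, 0, 0, 0.112, 0, 0, 0]

```text
time: 14.12
eef_pos: [0.4422, 0.0151, -0.0127]
tcp_rot: [0.052, 0.999, 0.0, -0.001]
contact_force: [0.4, -0.4, 0.1]
opening: 0.753
finger_force: 0.0
```

Call:
carry_out:
  deltas: [0, 0, 0, 0, 0, 0, 0, 0, 0, 0, 0, 0, 0, 0, 0, 0, 0, 0, 0, 0, 0, 0, 0, 0]
  grip: 20
  grip_force: 60

```text
time: 14.62
eef_pos: [0.4439, 0.0146, -0.011]
tcp_rot: [0.052, 0.999, -0.0, 0.001]
contact_force: [-1.2, 0.4, 6.8]
opening: 0.462
finger_force: 61.7
```

Call:
carry_out:
  deltas: [0, 0, -0.02, 0, 0, 0, 0, 0, -0.06, 0, 0, 0, 0, 0, -0.1, 0, 0, 0, 0, 0, -0.1, 0, 0, 0, 0, 0, -0.1, 0, 0, 0]

```text
time: 15.25
eef_pos: [0.4405, 0.0151, 0.0852]
tcp_rot: [0.052, 0.999, 0.0, -0.002]
contact_force: [-0.7, 0.4, -5.3]
opening: 0.457
finger_force: 63.2
```

Run:
```python
from h import *
s=ctrl.get_state(); print(s["time"],s["eef_pos"],s["opening"]); f=[s["contact_force"][2]]
for i in range(4):
    ctrl.read_camera("wrist"); f.append(ctrl.get_state()["contact_force"][2])
print(f,np.mean(f))
B=np.array([.4463,.2860]); print("green",dr(B,.0815,.0595),"red",dr(B,.0815,-.0595))
```

```text
15.25 [0.44052356 0.01513338 0.08519937] 0.45730722418989145
[np.float64(-5.264145884952629), np.float64(-5.0179558987428825), np.float64(-4.157792393119023), np.float64(-4.448006895987629), np.float64(-4.193482406695051)] -4.616276695899442
green [0.53357298 0.33665498] red [0.52113409 0.21830688]
```

About 4.4 N, so this one is shot-filled and goes in the red bay. I'll set it toward the rear to leave room for a second.

Run:
```python
from h import *
p=dr((.5211,.2183),.028,0)
plan([(.46,.05,.13,84,.05),(*p,.13,84,.055),(*p,.03,84,.04),(*p,.011,84,.01),(*p,.0075,84,.01),(*p,.0075,84)],start=(.4427,.015,.0877,84))
```

```text
start [4.427e-01 1.500e-02 8.770e-02 8.400e+01]
[-0.007,0.018,-0.021,0,0,-0,-0.014,0.037,-0.042,0,0,-0,-0.031,0.08,-0.042,0,0,-0,-0.049,0.123,-0.042,0,0,-0,-0.067,0.167,-0.042,0,0,-0.0] 5
[-0.018,0.043,-0,0,0,-0,-0.018,0.043,0.033,0,0,-0,-0.018,0.043,0.066,0,0,-0,-0.018,0.043,0.1,0,0,-0,-0.018,0.043,0.109,0,0,-0.0] 5
[0,0,0.01,0,0,-0,0,0,0.013,0,0,-0,0,0,0.013,0,0,-0.0] 3
end [5.492e-01 2.150e-01 7.700e-03 8.400e+01]
```

Call:
carry_out:
  deltas: [-0.007, 0.018, -0.021, 0, 0, 0, -0.014, 0.037, -0.042, 0, 0, 0, -0.031, 0.08, -0.042, 0, 0, 0, -0.049, 0.123, -0.042, 0, 0, 0, -0.067, 0.167, -0.042, 0, 0, 0]

```text
time: 16.08
eef_pos: [0.5264, 0.175, 0.1278]
tcp_rot: [0.052, 0.999, -0.0, -0.001]
contact_force: [0.6, 0.0, -4.7]
opening: 0.459
finger_force: 63.2
```

Call:
carry_out:
  deltas: [-0.018, 0.043, 0, 0, 0, 0, -0.018, 0.043, 0.033, 0, 0, 0, -0.018, 0.043, 0.066, 0, 0, 0, -0.018, 0.043, 0.095, 0, 0, 0, -0.018, 0.043, 0.105, 0, 0, 0]

```text
time: 16.7
eef_pos: [0.546, 0.2142, 0.0203]
tcp_rot: [0.052, 0.999, -0.001, -0.004]
contact_force: [0.5, 0.6, -4.8]
opening: 0.463
finger_force: 63.3
```

Call:
carry_out:
  deltas: [0, 0, 0.006, 0, 0, 0, 0, 0, 0.011, 0, 0, 0, 0, 0, 0.015, 0, 0, 0, 0, 0, 0.015, 0, 0, 0]

```text
time: 17.2
eef_pos: [0.549, 0.2148, 0.0097]
tcp_rot: [0.052, 0.999, 0.0, 0.0]
contact_force: [0.3, -0.3, -5.1]
opening: 0.456
finger_force: 63.3
```

Call:
carry_out:
  deltas: [0, 0, 0.001, 0, 0, 0, 0, 0, 0.002, 0, 0, 0, 0, 0, 0.002, 0, 0, 0]

```text
time: 17.58
eef_pos: [0.55, 0.2148, 0.009]
tcp_rot: [0.052, 0.999, 0.0, 0.001]
contact_force: [-2.6, -0.8, 4.7]
opening: 0.46
finger_force: 64.2
```

Call:
carry_out:
  deltas: [0, 0, 0.001, 0, 0, 0, 0, 0, 0.002, 0, 0, 0, 0, 0, 0.002, 0, 0, 0]

```text
time: 17.95
eef_pos: [0.552, 0.2147, 0.009]
tcp_rot: [0.052, 0.999, 0.0, 0.003]
contact_force: [-1.8, -3.4, 10.8]
opening: 0.463
finger_force: 64.9
```

It's on the floor. I'll release and lift, then go to weight 2.

Call:
carry_out:
  deltas: [0, 0, -0.002, 0, 0, 0, 0, 0, -0.002, 0, 0, 0]

```text
time: 18.2
eef_pos: [0.5511, 0.2148, 0.0091]
tcp_rot: [0.052, 0.999, 0.0, 0.002]
contact_force: [1.7, -1.7, 6.0]
opening: 0.46
finger_force: 64.3
```

Call:
carry_out:
  deltas: [0, 0, 0, 0, 0, 0, 0, 0, 0, 0, 0, 0, 0, 0, -0.01, 0, 0, 0, 0, 0, -0.05, 0, 0, 0, 0, 0, -0.1, 0, 0, 0]
  grip: 72

```text
time: 18.82
eef_pos: [0.5475, 0.2147, 0.1073]
tcp_rot: [0.052, 0.999, -0.0, -0.002]
contact_force: [0.6, 1.0, -0.1]
opening: 0.721
finger_force: 0.0
```

```bash
cat > look.py <<'E'
from h import *
import sys
def rims(cam="top",cs=()):
    im,d=ctrl.read_camera(cam); P=cloud(cam,d); h=cv2.cvtColor(im,cv2.COLOR_RGB2HSV)
    for n,x,y,z in cs:
        k=(h[...,0]>10)&(h[...,0]<34)&(h[...,1]>90)&(abs(P[...,2]-z)<.008)&(np.hypot(P[...,0]-x,P[...,1]-y)<.05)
        q=P[k]; print(n,len(q),*( [np.round(q.mean(0),4)]+list(cv2.minEnclosingCircle(q[:,:2].astype(np.float32))) if len(q)>20 else []))
    return im
E
python3 - <<'E'
from look import *
im=rims("top",[("w1",.549,.215,.092),("w2",.5147,-.0903,.072),("w3",.513,-.2035,.072)])
p=(.5147,-.0903)
plan([(.53,.1,.13,84,.055),(*p,.13,84,.055),(*p,.1,84)],start=(.5492,.215,.1077,84))
E
```

```text
w1 96 [0.5403 0.2093 0.0927] (0.5485477447509766, 0.2130473107099533) 0.018593303859233856
w2 249 [ 0.5141 -0.0902  0.0723] (0.5148826837539673, -0.09072192013263702) 0.020149139687418938
w3 258 [ 0.5129 -0.2029  0.0723] (0.5137062668800354, -0.20388853549957275) 0.020384402945637703
start [ 0.5492  0.215   0.1077 84.    ]
[0.002,-0.039,-0.007,0,0,-0,0.005,-0.078,-0.015,0,0,-0,0.007,-0.116,-0.022,0,0,-0,0.006,-0.164,-0.022,0,0,-0,0.005,-0.212,-0.022,0,0,-0.0] 5
[-0.001,-0.048,-0,0,0,-0,-0.003,-0.095,-0,0,0,-0,-0.003,-0.095,0.03,0,0,-0.0] 3
end [ 0.5151 -0.0901  0.0997 84.    ]
```

Call:
carry_out:
  deltas: [0.002, -0.039, -0.007, 0, 0, 0, 0.005, -0.078, -0.015, 0, 0, 0, 0.007, -0.116, -0.022, 0, 0, 0, 0.006, -0.164, -0.022, 0, 0, 0, 0.005, -0.212, -0.022, 0, 0, 0]

```text
time: 19.5
eef_pos: [0.5215, 0.0033, 0.13]
tcp_rot: [0.052, 0.999, 0.0, 0.001]
contact_force: [0.4, 0.1, 1.0]
opening: 0.72
finger_force: 0.0
```

Call:
carry_out:
  deltas: [-0.001, -0.048, 0, 0, 0, 0, -0.003, -0.095, 0, 0, 0, 0, -0.003, -0.095, 0.03, 0, 0, 0, -0.003, -0.095, 0.06, 0, 0, 0, -0.003, -0.095, 0.09, 0, 0, 0]

```text
time: 20.12
eef_pos: [0.5149, -0.0906, 0.0389]
tcp_rot: [0.053, 0.999, -0.0, 0.001]
contact_force: [0.4, 0.4, 0.0]
opening: 0.722
finger_force: 0.0
```

Call:
carry_out:
  deltas: [0, 0, 0.025, 0, 0, 0, 0, 0, 0.045, 0, 0, 0, 0, 0, 0.052, 0, 0, 0, 0, 0, 0.052, 0, 0, 0]

```text
time: 20.62
eef_pos: [0.5147, -0.0903, -0.0126]
tcp_rot: [0.052, 0.999, 0.0, -0.0]
contact_force: [0.7, 0.3, 0.4]
opening: 0.72
finger_force: 0.0
```

Call:
carry_out:
  deltas: [0, 0, 0, 0, 0, 0, 0, 0, 0, 0, 0, 0, 0, 0, 0, 0, 0, 0, 0, 0, 0, 0, 0, 0]
  grip: 20

```text
time: 21.12
eef_pos: [0.5161, -0.0908, -0.0112]
tcp_rot: [0.052, 0.999, -0.0, 0.001]
contact_force: [0.5, -0.3, 6.1]
opening: 0.461
finger_force: 61.1
```

Call:
carry_out:
  deltas: [0, 0, -0.02, 0, 0, 0, 0, 0, -0.06, 0, 0, 0, 0, 0, -0.11, 0, 0, 0, 0, 0, -0.142, 0, 0, 0, 0, 0, -0.142, 0, 0, 0]

```text
time: 21.75
eef_pos: [0.5164, -0.0909, 0.1318]
tcp_rot: [0.052, 0.999, -0.001, 0.003]
contact_force: [0.7, -0.9, -2.1]
opening: 0.457
finger_force: 60.8
```

```bash
cat > wt.py <<'E'
from h import *
s=ctrl.get_state(); print(s["time"],s["eef_pos"],s["opening"]); f=[]
for i in range(4):
    ctrl.read_camera("wrist"); f.append(ctrl.get_state()["contact_force"][2])
print(np.round(f,2),np.mean(f))
E
python3 wt.py
```

```text
21.75 [ 0.5164098  -0.09089832  0.13183802] 0.45743415638913854
[-2.43 -3.08 -2.   -1.69] -2.297669718179477
```

Mean about 2.3 N, so this one is hollow and goes in the blue tub. I'll re-weigh it over the tub.

Run:
```python
from h import *
p=(.711,-.0435)
plan([(*p,.13,84,.05),(*p,.06,84,.035),(*p,.02,84,.02),(*p,.0,84,.01)],start=(.5151,-.0902,.1297,84))
```

```text
start [ 0.5151 -0.0902  0.1297 84.    ]
[-0.038,0.013,-0,0,0,-0,-0.076,0.027,-0,0,0,-0,-0.114,0.04,-0,0,0,-0,-0.152,0.054,-0,0,0,-0,-0.19,0.067,-0,0,0,-0.0] 5
[0,-0,0.035,0,0,-0,0,-0,0.07,0,0,-0,0,-0,0.09,0,0,-0,0,-0,0.11,0,0,-0,0,-0,0.12,0,0,-0.0] 5
[0,-0,0.01,0,0,-0.0] 1
end [ 7.111e-01 -4.340e-02 -3.000e-04  8.400e+01]
```

Call:
carry_out:
  deltas: [-0.038, 0.013, 0, 0, 0, 0, -0.076, 0.027, 0, 0, 0, 0, -0.114, 0.04, 0, 0, 0, 0, -0.152, 0.054, 0, 0, 0, 0, -0.19, 0.067, 0, 0, 0, 0]

```text
time: 22.58
eef_pos: [0.7105, -0.0429, 0.1258]
tcp_rot: [0.052, 0.999, 0.0, -0.002]
contact_force: [0.2, -0.5, -1.2]
opening: 0.458
finger_force: 60.7
```

Call:
carry_out:
  deltas: [0, 0, 0, 0, 0, 0, 0, 0, 0, 0, 0, 0]

```text
time: 22.82
eef_pos: [0.709, -0.0434, 0.1266]
tcp_rot: [0.052, 0.999, 0.0, -0.002]
contact_force: [-0.2, 0.5, -1.4]
opening: 0.457
finger_force: 60.8
```

```bash
python3 wt.py
```

```text
22.825 [ 0.70903353 -0.04342269  0.12662911] 0.4573379978043571
[-2.43 -0.05 -2.22 -1.69] -1.5992958929708971
```

Call:
carry_out:
  deltas: [0, 0, 0.035, 0, 0, 0, 0, 0, 0.07, 0, 0, 0, 0, 0, 0.09, 0, 0, 0, 0, 0, 0.11, 0, 0, 0, 0, 0, 0.12, 0, 0, 0]

```text
time: 23.65
eef_pos: [0.7104, -0.0436, 0.0085]
tcp_rot: [0.052, 0.999, 0.0, -0.0]
contact_force: [0.8, -0.0, -1.2]
opening: 0.459
finger_force: 60.8
```

Call:
carry_out:
  deltas: [0, 0, 0.006, 0, 0, 0, 0, 0, 0.01, 0, 0, 0, 0, 0, 0.013, 0, 0, 0, 0, 0, 0.013, 0, 0, 0]

```text
time: 24.15
eef_pos: [0.7108, -0.0436, -0.0035]
tcp_rot: [0.052, 0.999, -0.0, 0.0]
contact_force: [-0.2, 0.6, -2.7]
opening: 0.46
finger_force: 60.8
```

Weight 2 is hollow (mean about 1.8 N). Lowering the last millimetres.

Call:
carry_out:
  deltas: [0, 0, 0.001, 0, 0, 0, 0, 0, 0.002, 0, 0, 0, 0, 0, 0.002, 0, 0, 0]

```text
time: 24.52
eef_pos: [0.7106, -0.0436, -0.0057]
tcp_rot: [0.052, 0.999, 0.0, -0.0]
contact_force: [0.1, -0.5, -1.1]
opening: 0.456
finger_force: 60.8
```

Call:
carry_out:
  deltas: [0, 0, 0.001, 0, 0, 0, 0, 0, 0.002, 0, 0, 0, 0, 0, 0.002, 0, 0, 0]

```text
time: 24.9
eef_pos: [0.7109, -0.0436, -0.0061]
tcp_rot: [0.052, 0.999, -0.0, -0.0]
contact_force: [-3.7, 0.3, 5.2]
opening: 0.46
finger_force: 61.5
```

Call:
carry_out:
  deltas: [0, 0, -0.001, 0, 0, 0, 0, 0, -0.001, 0, 0, 0, 0, 0, -0.011, 0, 0, 0, 0, 0, -0.06, 0, 0, 0, 0, 0, -0.11, 0, 0, 0]
  grip: 72

```text
time: 25.52
eef_pos: [0.7103, -0.0435, 0.1033]
tcp_rot: [0.052, 0.999, 0.0, -0.001]
contact_force: [0.3, 0.3, 0.1]
opening: 0.72
finger_force: 0.0
```

Run:
```python
from look import *
rims("side",[("tubw",.711,-.0435,.077)]); rims("top",[("tubw",.711,-.0435,.077)])
p=(.5135,-.2037)
plan([(*p,.13,84,.055),(*p,.04,84,.045),(*p,-.0122,84,.025),(*p,-.0122,84)],start=(.7111,-.0434,.1027,84))
```

```text
tubw 177 [ 0.7039 -0.0494  0.0767] (0.7059662342071533, -0.04653911665081978) 0.01946818269789219
tubw 0
start [ 7.111e-01 -4.340e-02  1.027e-01  8.400e+01]
[0.036,-0.036,-0.005,0,0,-0,0.072,-0.072,-0.011,0,0,-0,0.108,-0.108,-0.016,0,0,-0,0.144,-0.144,-0.022,0,0,-0,0.18,-0.18,-0.027,0,0,-0.0] 5
[-0,-0,0.045,0,0,-0,-0,-0,0.09,0,0,-0,-0,-0,0.107,0,0,-0,-0,-0,0.125,0,0,-0,-0,-0,0.142,0,0,-0.0] 5
[-0,-0,-0,0,0,-0.0] 1
end [ 5.133e-01 -2.036e-01 -1.230e-02  8.400e+01]
```

Call:
carry_out:
  deltas: [0.036, -0.036, -0.015, 0, 0, 0, 0.072, -0.072, -0.027, 0, 0, 0, 0.108, -0.108, -0.027, 0, 0, 0, 0.144, -0.144, -0.027, 0, 0, 0, 0.18, -0.18, -0.027, 0, 0, 0]

```text
time: 26.25
eef_pos: [0.5116, -0.2046, 0.1295]
tcp_rot: [0.052, 0.999, -0.0, 0.0]
contact_force: [1.1, -1.3, -0.7]
opening: 0.721
finger_force: 0.0
```

Call:
carry_out:
  deltas: [0, 0, 0.02, 0, 0, 0, 0, 0, 0.06, 0, 0, 0, 0, 0, 0.1, 0, 0, 0, 0, 0, 0.125, 0, 0, 0, 0, 0, 0.142, 0, 0, 0]

```text
time: 26.88
eef_pos: [0.5122, -0.2034, -0.014]
tcp_rot: [0.052, 0.999, 0.0, -0.001]
contact_force: [-0.0, -0.8, 0.9]
opening: 0.72
finger_force: 0.0
```

Call:
carry_out:
  deltas: [0, 0, 0, 0, 0, 0, 0, 0, 0, 0, 0, 0, 0, 0, 0, 0, 0, 0, 0, 0, 0, 0, 0, 0, 0, 0, 0, 0, 0, 0]
  grip: 20

```text
time: 27.5
eef_pos: [0.5127, -0.2036, -0.0127]
tcp_rot: [0.052, 0.999, 0.0, -0.0]
contact_force: [-0.6, -0.1, -6.2]
opening: 0.458
finger_force: 61.4
```

Call:
carry_out:
  deltas: [0, 0, -0.02, 0, 0, 0, 0, 0, -0.06, 0, 0, 0, 0, 0, -0.11, 0, 0, 0, 0, 0, -0.142, 0, 0, 0, 0, 0, -0.142, 0, 0, 0]

```text
time: 28.12
eef_pos: [0.5147, -0.2048, 0.1324]
tcp_rot: [0.052, 0.999, -0.002, 0.003]
contact_force: [0.2, -0.3, -8.4]
opening: 0.458
finger_force: 62.5
```

```bash
python3 wt.py
```

```text
28.125 [ 0.5147412  -0.20481495  0.1324437 ] 0.4578036514630172
[-7.82 -9.12 -7.54 -8.36] -8.210136858451865
```

About 8 N, so this one is solid and goes in the green bay.

Run:
```python
from h import *
p=(.5336,.3367)
plan([(.515,-.1,.155,84,.05),(*p,.155,84,.055),(*p,.06,84,.035),(*p,.02,84,.014)],start=(.5133,-.2036,.1297,84))
```

```text
start [ 0.5133 -0.2036  0.1297 84.    ]
[0.003,0.034,-0.008,0,0,-0,0.006,0.069,-0.017,0,0,-0,0.009,0.103,-0.025,0,0,-0,0.013,0.158,-0.025,0,0,-0,0.016,0.212,-0.025,0,0,-0.0] 5
[0.003,0.055,-0,0,0,-0,0.007,0.109,-0,0,0,-0,0.01,0.164,-0,0,0,-0,0.014,0.218,-0,0,0,-0,0.017,0.273,-0,0,0,-0.0] 5
[0.003,0.054,-0,0,0,-0,0.003,0.054,0.031,0,0,-0,0.003,0.054,0.063,0,0,-0,0.003,0.054,0.095,0,0,-0,0.003,0.054,0.108,0,0,-0.0] 5
[0,0,0.013,0,0,-0,0,0,0.027,0,0,-0.0] 2
end [5.338e-01 3.362e-01 1.970e-02 8.400e+01]
```

Call:
carry_out:
  deltas: [0.003, 0.034, -0.008, 0, 0, 0, 0.006, 0.069, -0.017, 0, 0, 0, 0.009, 0.103, -0.025, 0, 0, 0, 0.013, 0.158, -0.025, 0, 0, 0, 0.016, 0.212, -0.025, 0, 0, 0]

```text
time: 28.95
eef_pos: [0.5177, 0.0104, 0.1519]
tcp_rot: [0.053, 0.999, 0.0, -0.002]
contact_force: [1.0, -0.2, -7.5]
opening: 0.458
finger_force: 63.2
```

Call:
carry_out:
  deltas: [0.003, 0.055, 0, 0, 0, 0, 0.007, 0.109, 0, 0, 0, 0, 0.01, 0.164, 0, 0, 0, 0, 0.014, 0.218, 0, 0, 0, 0, 0.017, 0.273, 0, 0, 0, 0]

```text
time: 29.58
eef_pos: [0.5292, 0.2833, 0.1513]
tcp_rot: [0.052, 0.999, -0.001, -0.002]
contact_force: [0.7, -0.5, -7.8]
opening: 0.458
finger_force: 63.3
```

Call:
carry_out:
  deltas: [0.003, 0.054, 0, 0, 0, 0, 0.003, 0.054, 0.031, 0, 0, 0, 0.003, 0.054, 0.063, 0, 0, 0, 0.003, 0.054, 0.095, 0, 0, 0, 0.003, 0.054, 0.108, 0, 0, 0]

```text
time: 30.2
eef_pos: [0.5298, 0.3345, 0.0408]
tcp_rot: [0.052, 0.999, -0.002, -0.004]
contact_force: [0.2, -1.0, -8.7]
opening: 0.455
finger_force: 64.3
```

Call:
carry_out:
  deltas: [0, 0, 0.012, 0, 0, 0, 0, 0, 0.022, 0, 0, 0, 0, 0, 0.03, 0, 0, 0, 0, 0, 0.034, 0, 0, 0, 0, 0, 0.034, 0, 0, 0]

```text
time: 30.82
eef_pos: [0.5334, 0.336, 0.0124]
tcp_rot: [0.052, 0.999, -0.0, -0.0]
contact_force: [-0.7, 0.3, -6.8]
opening: 0.463
finger_force: 64.3
```

Call:
carry_out:
  deltas: [0, 0, 0.001, 0, 0, 0, 0, 0, 0.002, 0, 0, 0, 0, 0, 0.003, 0, 0, 0, 0, 0, 0.003, 0, 0, 0]

```text
time: 31.32
eef_pos: [0.5333, 0.336, 0.0092]
tcp_rot: [0.052, 0.999, -0.0, -0.0]
contact_force: [-0.3, 0.4, -7.4]
opening: 0.46
finger_force: 64.3
```

Call:
carry_out:
  deltas: [0, 0, 0.001, 0, 0, 0, 0, 0, 0.002, 0, 0, 0, 0, 0, 0.002, 0, 0, 0]

```text
time: 31.7
eef_pos: [0.5335, 0.336, 0.0073]
tcp_rot: [0.052, 0.999, 0.0, 0.0]
contact_force: [-0.5, -0.2, -6.4]
opening: 0.458
finger_force: 64.4
```

Call:
carry_out:
  deltas: [0, 0, 0.001, 0, 0, 0, 0, 0, 0.002, 0, 0, 0, 0, 0, 0.002, 0, 0, 0]

```text
time: 32.08
eef_pos: [0.5347, 0.336, 0.0072]
tcp_rot: [0.052, 0.999, 0.0, 0.001]
contact_force: [-2.5, -4.3, 5.4]
opening: 0.461
finger_force: 65.5
```

Call:
carry_out:
  deltas: [0, 0, 0.001, 0, 0, 0, 0, 0, 0.002, 0, 0, 0, 0, 0, 0.002, 0, 0, 0]

```text
time: 32.45
eef_pos: [0.5364, 0.3359, 0.0072]
tcp_rot: [0.052, 0.999, 0.0, 0.003]
contact_force: [-1.8, -6.0, 11.6]
opening: 0.459
finger_force: 66.2
```

Call:
carry_out:
  deltas: [0, 0, -0.002, 0, 0, 0, 0, 0, -0.002, 0, 0, 0]

```text
time: 32.7
eef_pos: [0.5359, 0.3359, 0.0073]
tcp_rot: [0.052, 0.999, 0.0, 0.002]
contact_force: [1.5, -5.1, 5.6]
opening: 0.456
finger_force: 65.7
```

Call:
carry_out:
  deltas: [0, 0, 0, 0, 0, 0, 0, 0, 0, 0, 0, 0, 0, 0, -0.01, 0, 0, 0, 0, 0, -0.06, 0, 0, 0, 0, 0, -0.12, 0, 0, 0]
  grip: 72

```text
time: 33.33
eef_pos: [0.5322, 0.3359, 0.1254]
tcp_rot: [0.052, 0.999, -0.0, -0.002]
contact_force: [1.9, -0.2, 0.1]
opening: 0.72
finger_force: 0.0
```

Run:
```python
from look import *
F=(.4463,.2860)
p=dr(F,-.084,0)
plan([(.52,.33,.15,84,.05),(*p,.15,84,.055),(*p,.032,84,.04),(*p,.032,84)],start=(.5336,.336,.1257,84))
im=rims("side",[("red",.5485,.213,.092),("green",.534,.336,.092),("tubw",.711,-.0435,.077)])
im2=rims("top",[("red",.5485,.213,.092),("green",.534,.336,.092),("tubw",.711,-.0435,.077)])
save(np.hstack([cv2.resize(im[120:330,150:430],(400,300)),cv2.resize(im2[140:320,100:340],(400,300))]),"placed")
```

```text
start [ 0.5336  0.336   0.1257 84.    ]
[0.013,-0.007,-0.024,0,0,-0,0.064,-0.025,-0.024,0,0,-0,0.115,-0.042,-0.024,0,0,-0,0.166,-0.059,-0.024,0,0,-0,0.166,-0.059,0.015,0,0,-0.0] 5
[-0,0,0.039,0,0,-0,-0,0,0.079,0,0,-0,-0,0,0.079,0,0,-0.0] 3
end [3.623e-01 2.947e-01 3.170e-02 8.400e+01]
red 149 [0.5479 0.2081 0.0914] (0.549964427947998, 0.2142781913280487) 0.022138725966215134
green 130 [0.5334 0.3285 0.0914] (0.5343351364135742, 0.33310389518737793) 0.020868241786956787
tubw 180 [ 0.7043 -0.0487  0.0767] (0.70701664686203, -0.0451774001121521) 0.019588837400078773
red 251 [0.5511 0.2134 0.0924] (0.5519577264785767, 0.21458283066749573) 0.02029157057404518
green 184 [0.5314 0.3322 0.092 ] (0.5370535850524902, 0.33532267808914185) 0.020663246512413025
tubw 215 [ 0.7083 -0.0429  0.0775] (0.7100797891616821, -0.04212363436818123) 0.020580874755978584
```

View pics/placed.png

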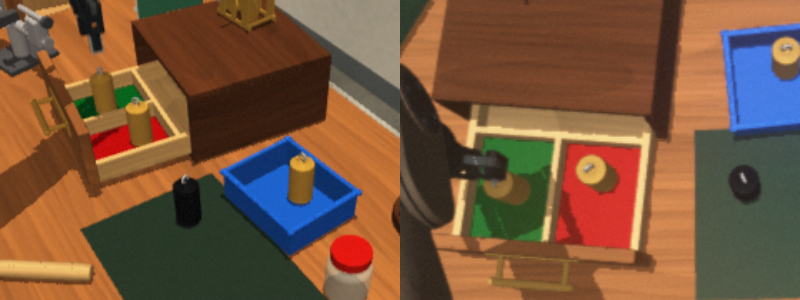

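All three stand upright in their bays or the tub, at panel pixels (103,90), (138,120) and (301,180). Now I'll go in front of the bar to push the drawer home.

Call:
carry_out:
  deltas: [0.013, -0.007, -0.024, 0, 0, 0, 0.064, -0.025, -0.024, 0, 0, 0, 0.115, -0.042, -0.024, 0, 0, 0, 0.166, -0.059, -0.024, 0, 0, 0, 0.166, -0.059, -0.01, 0, 0, 0]
  grip: 0

```text
time: 34.05
eef_pos: [0.3596, 0.2948, 0.1357]
tcp_rot: [0.051, 0.999, 0.001, 0.001]
contact_force: [0.4, 0.6, 0.6]
opening: -0.004
finger_force: 0.0
```

Call:
carry_out:
  deltas: [0, 0, 0.035, 0, 0, 0, 0, 0, 0.075, 0, 0, 0, 0, 0, 0.108, 0, 0, 0, 0, 0, 0.108, 0, 0, 0]

```text
time: 34.55
eef_pos: [0.3605, 0.2937, 0.0246]
tcp_rot: [0.053, 0.999, -0.002, -0.003]
contact_force: [-0.1, 0.1, 0.3]
opening: 0.003
finger_force: 0.0
```

Run:
```python
from h import *
s=ctrl.get_state(); print(s["eef_pos"],s["tcp_rot"],s["contact_force"]); l=np.array(s["eef_pos"][:2])-np.array([.4463,.2860]); print(l@X,l@Y)
```

```text
[0.36045116 0.29372688 0.02455541] [ 0.05255471  0.99861283 -0.00153591 -0.00283922] [-0.05889169  0.07372905  0.31066597]
-0.0861862323729316 -0.001289095036552602
```

Call:
carry_out:
  deltas: [-0.01, 0, 0, 0, 0, 0, -0.018, 0, 0, 0, 0, 0, -0.022, 0, 0, 0, 0, 0, -0.026, 0, 0, 0, 0, 0, -0.031, 0, 0, 0, 0, 0]

```text
time: 35.17
eef_pos: [0.3926, 0.2916, 0.0275]
tcp_rot: [0.052, 0.999, 0.0, -0.001]
contact_force: [-2.5, 1.3, 2.2]
opening: -0.004
finger_force: 1.2
```

Call:
carry_out:
  deltas: [-0.006, 0, 0, 0, 0, 0, -0.013, 0, 0, 0, 0, 0, -0.021, 0, 0, 0, 0, 0, -0.029, 0, 0, 0, 0, 0, -0.037, 0, 0, 0, 0, 0]

```text
time: 35.8
eef_pos: [0.4304, 0.2876, 0.0273]
tcp_rot: [0.052, 0.999, 0.0, 0.0]
contact_force: [-1.8, 2.1, 2.0]
opening: 0.0
finger_force: 1.2
```

Call:
carry_out:
  deltas: [-0.008, 0, 0, 0, 0, 0, -0.016, 0, 0, 0, 0, 0, -0.024, 0, 0, 0, 0, 0, -0.032, 0, 0, 0, 0, 0, -0.04, 0, 0, 0, 0, 0]

```text
time: 36.42
eef_pos: [0.4701, 0.2834, 0.0273]
tcp_rot: [0.052, 0.999, 0.0, -0.0]
contact_force: [-2.0, 1.2, 1.1]
opening: 0.001
finger_force: 1.2
```

Call:
carry_out:
  deltas: [-0.008, 0, 0, 0, 0, 0, -0.016, 0, 0, 0, 0, 0, -0.024, 0, 0, 0, 0, 0, -0.032, 0, 0, 0, 0, 0, -0.04, 0, 0, 0, 0, 0]

```text
time: 37.05
eef_pos: [0.5098, 0.2792, 0.0273]
tcp_rot: [0.052, 0.999, 0.0, -0.0]
contact_force: [-2.5, 1.4, 1.4]
opening: 0.001
finger_force: 1.2
```

Call:
carry_out:
  deltas: [-0.008, 0, 0, 0, 0, 0, -0.016, 0, 0, 0, 0, 0, -0.023, 0, 0, 0, 0, 0, -0.029, 0, 0, 0, 0, 0, -0.034, 0, 0, 0, 0, 0]

```text
time: 37.67
eef_pos: [0.5435, 0.2756, 0.0273]
tcp_rot: [0.052, 0.999, -0.0, -0.0]
contact_force: [-1.3, 2.4, 1.3]
opening: 0.005
finger_force: 1.1
```

Run:
```python
from h import *
exec(open("dr.py").read())
for i in range(1,n):
    if st[i,4]>60:
        (c,sz,a)=cv2.minAreaRect(q[l==i][:,:2].astype(np.float32)); print((np.array(c)-[.5669,.2733])@X)
```

```text
[ 83  21  67  13 564] ((0.5982366800308228, 0.20389503240585327), (0.1414041668176651, 0.019034836441278458), 84.08097076416016)
37.725 [0.54435904 0.27535464 0.02743404] 0.00048196756828043516 0.0 [0.86731336 0.12389967 0.76332306]
0.03841980902456045
```

Call:
carry_out:
  deltas: [-0.004, 0, 0, 0, 0, 0, -0.007, 0, 0, 0, 0, 0, -0.009, 0, 0, 0, 0, 0, -0.009, 0, 0, 0, 0, 0]

```text
time: 38.22
eef_pos: [0.5526, 0.2745, 0.0273]
tcp_rot: [0.052, 0.999, -0.0, 0.0]
contact_force: [-0.7, -0.8, 0.1]
opening: 0.0
finger_force: 0.2
```

Call:
carry_out:
  deltas: [-0.002, 0, 0, 0, 0, 0, -0.004, 0, 0, 0, 0, 0, -0.004, 0, 0, 0, 0, 0]

```text
time: 38.6
eef_pos: [0.5536, 0.2744, 0.0272]
tcp_rot: [0.052, 0.999, -0.001, -0.003]
contact_force: [-8.9, -0.6, 5.2]
opening: 0.006
finger_force: 4.3
```

Call:
carry_out:
  deltas: [-0.002, 0, 0, 0, 0, 0, -0.003, 0, 0, 0, 0, 0, -0.003, 0, 0, 0, 0, 0]

```text
time: 38.98
eef_pos: [0.5533, 0.2743, 0.0272]
tcp_rot: [0.052, 0.999, -0.001, -0.007]
contact_force: [-17.5, -0.0, 10.9]
opening: 0.001
finger_force: 8.5
```

Call:
carry_out:
  deltas: [0.01, 0, 0, 0, 0, 0, 0.05, 0, 0, 0, 0, 0, 0.07, 0, -0.05, 0, 0, 0, 0.07, 0, -0.1, 0, 0, 0, 0.07, 0, -0.1, 0, 0, 0]

```text
time: 39.6
eef_pos: [0.4936, 0.2828, 0.1334]
tcp_rot: [0.052, 0.999, 0.002, 0.006]
contact_force: [0.3, 0.2, -0.1]
opening: -0.004
finger_force: 0.0
```

Run:
```python
from look import *
exec(open("dr.py").read())
l0=P[60:260,100:285].reshape(-1,3); t=l0[(l0[:,2]>.122)&(l0[:,2]<.134)]; 
print("front l range",np.percentile((t[:,:2]-[.5669,.2733])@X,[5,50,95]))
i1=rims("side",[("tubw",.711,-.0435,.077)]); i2=im
save(np.hstack([cv2.resize(i1[100:340,120:440],(400,300)),cv2.resize(P[...,0:1]*0+im if 0 else im[80:320,100:420],(400,300))]),"end")
```

```text
[  22    8  132   21 1121] ((0.6156876087188721, 0.2656848430633545), (0.27973467111587524, 0.04479062929749489), 89.6746826171875)
39.65 [0.491752   0.28207788 0.13037776] -0.0032742771984468184 0.0 [ 0.28261091  0.10260598 -0.12416716]
front l range [0.04005924 0.04929576 0.18066939]
tubw 183 [ 0.7042 -0.0488  0.0767] (0.707632303237915, -0.045917242765426636) 0.019716737791895866
```

The drawer is home: 0.17 m of travel and a firm stop. The arm is clear, so I'm handing in.

```bash
python3 -c "
from plant import ctrl
print(ctrl.sign_off())"
```

```text
the job is handed in; nothing more can be done
None
```

The job is handed in: the shot-filled weight is in the red bay, the solid one in the green bay and the hollow one in the blue tub. All three stood upright when last seen; once the drawer was pushed to its home stop, the two inside were out of view.

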